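# Hang the menu board in a chain under the serving bracket

## Task

Hang the steel drop hanger by its open hook on the bracket's prong, between the collar and the upturned end, and let go of it. Then hang the blank menu board by its hook over the bottom bar of the hanger's lower loop, so that both hang freely in a chain, upright and still. Leave the syrup bottle, the cup stack and the packet tray where they are.

Things in the scene. Friction and masses are not known exactly. Their poses are not given: they have to be found in the camera images.
- bracket: Fixed steel bracket on the counter: a round post (18 mm dia, 342 mm high) on a base plate (100 x 110 x 12 mm), and a level round prong, 12 mm dia, that runs from the top of the post along the bracket's +y. Origin on the counter right below the middle of the prong's free seat; the post stands at y = -155 mm in this frame, x is across the prong. Nothing else stands below the prong. Its position and yaw (within 17 degrees) vary; x points away from the robot
- prong (a point): Middle of the prong's free seat, on the prong's centre line, 330 mm above the counter; axes as the bracket's (y along the prong, z up). A collar (22 mm dia) ends the seat at y = -26 mm, an upturned end (10 mm dia, rising 22 mm, outermost at y = +34 mm) closes it at y = +23 mm. Beyond that end, on the +y side, the space is open
- hanger: Steel drop hanger, loose, about 0.18 kg, 161 mm tall, standing upright in its holder's slot. At the top a flat strap, 22 mm wide along y, bent to a hook that opens downward (mouth 24 mm along x, 32 mm over the outside; legs upright and flat, each 4 mm thick; the front leg at x = -14 mm, the free tip at x = +14 mm ending 36 mm below the hook point). Origin at z = 4 mm below the loop's bottom bar centre, that is at the underside; z up, x across the strap
- hanger_mid (a point): Centre of the hanger, 80 mm above its underside; axes as the hanger's
- hanger_hook (a point): Seat point of the hanger's hook, 149 mm above its underside: when hung, the prong's centre line passes here. The inside of the crown is an inverted V whose top lies 7 mm above this point; the hook's outside ends about 12 mm above. Both legs are flat outside from the point's level down to 36 mm below it. The hook is 32 mm thick along x there, and can be gripped across x from above even with the prong inside
- hanger_loop (a point): Centre of the bottom bar of the hanger's lower loop, 145 mm below hanger_hook. Closed rectangular loop of 8 mm round wire in the hanger's y-z plane: bar along y, opening 40 mm wide (y) and 65 mm high above the bar, outside 56 mm wide
- board: Blank menu board, loose, about 0.22 kg: upright panel 200 mm (y) x 80 mm (z) x 8 mm (x), wood with dark faces; standing in its holder's slot. A strap hook 20 mm wide stands up from the middle of its top edge. Origin at the middle of the panel's underside
- board_mid (a point): Centre of the panel, 40 mm above its underside and 40 mm below its top edge; axes as the board's. The panel's top edge is free for gripping across x, beside the hook
- board_hook (a point): Seat point of the board's hook, 55 mm above the panel's top edge (95 mm above board_mid), in the panel's middle plane: when hung, the loop's bar centre lies here. Hook opens downward, mouth 24 mm along x; strap 4 mm thick; front leg (shank) at x = -14 mm, free tip at x = +14 mm ending 24 mm below this point; outside of the crown about 10 mm above it. The tip points away from the robot (+x) at the start
- hanger_holder: Fixed wooden holder 90 x 90 mm, its slot along y 10 mm wide, floor 10 mm and walls' tops 38 mm above the counter, the hanger's loop stands in it. Origin on the counter at its centre
- board_holder: Fixed wooden holder 90 mm (x) x 120 mm (y), its slot along y 10 mm wide, floor 10 mm and walls' tops 35 mm above the counter, the board stands in it. Origin on the counter at its centre. The two holders may change sides
- syrup: Bystander: syrup bottle, 66 mm dia, 170 mm high; origin under its centre
- cup_stack: Bystander: stack of clear cups, 90 mm dia, about 143 mm high; origin under its centre
- packet_tray: Bystander: white tray of packets, 110 x 150 x 56 mm; origin under its centre
Things that resemble listed ones, but are neither listed nor needed, are in the scene too. Several things have the shape of the hanger; the one meant has the colours described above.

How it is judged:
By the outcome, as a careful person would: the job done as asked, in the order asked, and still so for the second after the job is handed in, with the robot touching nothing.
It also fails if it takes over 72 s, if anything falls off the work surface, if the arm or the gripper's body presses on something with over 40 N, if the wrist force passes 120 N, or if a joint passes its speed limit or range.

## Robot

A 7-joint arm with a two-finger parallel gripper is mounted at the origin on the work surface. World frame = base frame: x ahead of the robot, y to its left, z up, the work surface at z = 0. Lengths are in m, angles in rad, forces in N, time in s.
With the tool pointing down it reaches from about 0.35 to 0.9 m from the base axis. Payload 8.1 kg.
Tool frame: the origin (TCP) lies on the centre line of the jaws, within the pads' length; the fingertips stand arm.tip_extent ahead of it and the grasp point (between the pads) lies 3 mm ahead of it (arm.tip_extent is the distance from the TCP to the fingertips, in m); y points along the fingers, z is the direction in which the jaws open and shut, and the axes are right-handed (so a half turn about y gives the same grasp; the last joint's range is limited). The gripper opens to 92 mm and grips with 3 to 60 N. Pads are 19 mm wide; open, the fingers measure 130 mm over their backs; the gripper's body (75 mm by 190 mm) begins 47 mm behind the grasp point.
Start: joints at [1.114, 0.434, 0.025, 1.573, -0.012, 1.134, -0.075], TCP at [0.217, -0.586, 0.249] pointing down, gripper open.
Joint ranges: [-2.62, 2.62], [-0.44, 2.09], [-1.27, 1.32], [0.08, 2.57], [-1.32, 4.46], [0.12, 2], [-2.74, 2.74]. Speed limits (rad/s): [2.22, 2.22, 3.01, 3.01, 3.14, 3.14, 3.14].

## Interface

Orientations are given as a rotation vector (axis times angle).
In Python, from cell import observe, get_image, sign_off, boxes_of, place_of, arm gives the robot as it stands.
- The arm moves only by the tool arm_command, never from a script. Its argument "plan" is a list of rows, each a list of 2 entries, a list of its own where there are three numbers: the shift along the tool's x, y, z in m, then the turn, a rotation vector about the tool's x, y, z in degrees. In form: [[[tx, ty, tz], [ax, ay, az]], ...]. A call has 1 to 5 rows; each row is the pose to reach, as a shift and turn from the pose commanded when the call began, along the tool's axes at that moment; what a row does not reach only later rows make up. A row lasts 1/10 s, in which the tool goes at most 50 mm and 8.59 degrees, less where a joint would pass 70% of its speed; a pose out of reach is approached as far as the arm can. A call with a gripper value outside its range is refused whole. "fingers" is the closure, from -1 (fully open) to 1 (shut), set as the call begins (left out, the last holds). The fingers move at their own pace and stop on an object; "squeeze" is the grip in N (left out, the last holds). Time passes only in rows, so rows that repeat a pose let the fingers close. It gives the time, the measured TCP pose, the force and the opening at its end, in the units of the state.
- observe(): the state, without advancing time (a new reading comes with each control period).
- get_image(name): name is "scene" or "top"; returns a dict with "color" (400x640x3 uint8, red, green, blue), "camera_matrix" (3x3 intrinsics, pixels), "world_to_cam" (4x4, takes a point from world to camera coordinates). Camera axes: x right, y up, looking along -z (the intrinsics and any distortion apply to the point x, -y, -z); pixel columns grow to the right and rows downward; lengths in m; the calibration is good to about 2 mm. A picture is of the moment at which its call begins. There is no depth.
- sign_off(): hands the job in, once; it reports no verdict.
Trained networks look in a picture, given as the dict that the camera call returned (one of the last four; its "shot" number tells which), for a name from the list of things; names that differ only in an ending like _2 or _b are one class to them, and where a whole thing is asked for, a point or a joint stands for the part that bears it (a point fixed in the world has none). Each returns a list of dicts, best first, with "confidence" (0 to 1); they miss things now and then, are a little off and sometimes report something else, mostly with a low value. They report only what shows in the picture. A call takes as long as a camera call. They do not tell look-alikes from the thing itself.
- boxes_of(picture, thing): "point" ([column, row] in pixels, amid what is visible of it).
- place_of(picture, thing): "point" ([column, row] in pixels: a listed point, or the origin of a listed thing).
The state is a dict: "clock": time; "joints": joint angles; "dq": joint speeds; "joint_efforts": joint torques, N m; "position": TCP position; "ee_rot": TCP orientation; "force": force on the tool from outside, world axes, zero at the start; "ft_torque": the same for the moment, N m; "width": opening from 0.0 (shut) to 1.0 (fully open).
Only numpy, scipy, OpenCV 4.12 (cv2) and the standard library are available. Lean on these libraries where they do the work, as an engineer would, in place of code of your own. Each camera call takes 0.05 s, during which the arm holds its last target.

## Working session

There is one attempt and no reset: what is moved stays moved. The work goes in short steps, Python scripts to look and compute and a tool call to move; the robot and the scene stay as the last step left them, time stands still between calls to the robot, and variables do not carry over. Pictures are saved under pics/ and viewed, and the job is handed in when it is done.

Besides the shell and the picture viewer there is one more tool, called after "Call:" as a command line: name --argument value ..., lists and objects as JSON in quotes. arm_command: Moves the arm, as the interface text tells. Its arguments: {"type":"object","properties":{"plan":{"type":"array","items":{"type":"array"}},"fingers":{"type":"number"},"squeeze":{"type":"number"}},"required":["plan"]}

```bash
ls; mkdir -p pics
python3 - <<'E'
from cell import observe,get_image,arm
import cv2
print(observe()); print([ (a,getattr(arm,a)) for a in dir(arm) if not a.startswith('_')])
for n in ("scene","top"):
    p=get_image(n); cv2.imwrite(f"pics/{n}0.png",p["color"][:,:,::-1]); print(n,{k:v for k,v in p.items() if k!="color"})
E
```

```text
pics
{'clock': 0.0, 'joints': array([ 1.11437486,  0.43522007,  0.02497739,  1.57407468, -0.01159427,
        1.13400344, -0.075085  ]), 'dq': array([-0.00016436,  0.00235717,  0.00147059, -0.00016334, -0.00085258,
       -0.00048874,  0.00057316]), 'joint_efforts': array([-3.22214055e-04, -6.67855310e+01,  9.84111093e-01, -3.14469302e+01,
       -6.07887260e-02,  4.28579771e-02,  9.12290625e-05]), 'position': array([ 0.21633683, -0.58586576,  0.24795548]), 'ee_rot': array([-0.36312715,  2.0306005 , -2.02750229]), 'force': array([ 1.47765349, -0.18742627, -0.26985303]), 'ft_torque': array([ 0.08352304, -0.01158937,  0.03847981]), 'width': 0.9974108211320935}
[('PlanningError', <class 'cell.PlanningError'>), ('tip_extent', 0.022)]
scene {'camera_matrix': array([[470.68059513,   0.        , 312.91877354],
       [  0.        , 470.68059513, 199.40767939],
       [  0.        ,   0.        ,   1.        ]]), 'world_to_cam': array([[ 0.71860895,  0.69510565,  0.02071995, -0.40820812],
       [-0.43504226,  0.4261081 ,  0.79320245,  0.07320717],
       [ 0.54253057, -0.57901643,  0.60860542, -1.68748908],
       [ 0.        ,  0.        ,  0.        ,  1.        ]]), 'shot': 1}
top {'camera_matrix': array([[447.23305384,   0.        , 321.8905435 ],
       [  0.        , 447.23305384, 200.57557797],
       [  0.        ,   0.        ,   1.        ]]), 'world_to_cam': array([[-0.02650513, -0.99959594, -0.01026777,  0.04388878],
       [ 0.99827318, -0.02700591,  0.05216648, -0.55784393],
       [-0.0524227 , -0.00886736,  0.99858562, -1.31180301],
       [ 0.        ,  0.        ,  0.        ,  1.        ]]), 'shot': 2}
```

View pics/scene0.png

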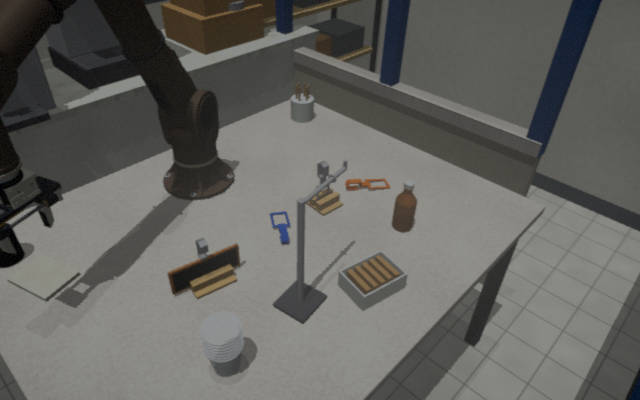

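View pics/top0.png

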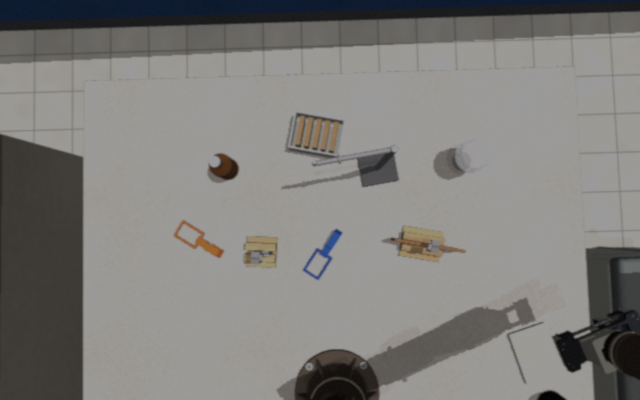

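```bash
cat > h.py <<'E'
import numpy as np, cv2
from cell import *
from scipy.spatial.transform import Rotation as R
def ray(p,uv):
    K=p["camera_matrix"];M=p["world_to_cam"]
    d=np.array([(uv[0]-K[0,2])/K[0,0],-(uv[1]-K[1,2])/K[1,1],-1.])
    return -M[:3,:3].T@M[:3,3], M[:3,:3].T@d/np.linalg.norm(d)
def tri(ps,uvs):
    A=np.zeros((3,3));b=np.zeros(3);rs=[]
    for p,u in zip(ps,uvs):
        c,d=ray(p,u);rs.append((c,d));P=np.eye(3)-np.outer(d,d);A+=P;b+=P@c
    x=np.linalg.solve(A,b)
    return x,[np.linalg.norm((np.eye(3)-np.outer(d,d))@(x-c)) for c,d in rs]
def atz(p,uv,z):
    c,d=ray(p,uv);return c+d*(z-c[2])/d[2]
def proj(p,X):
    X=np.atleast_2d(X);M=p["world_to_cam"];K=p["camera_matrix"]
    c=X@M[:3,:3].T+M[:3,3];return np.c_[K[0,0]*c[:,0]/-c[:,2]+K[0,2],K[1,1]*-c[:,1]/-c[:,2]+K[1,2]]
E
python3 - <<'E'
from h import *
np.set_printoptions(precision=4,suppress=True)
s=get_image("scene");t=get_image("top")
for n in ["bracket","prong","hanger","hanger_mid","hanger_hook","hanger_loop","board","board_mid","board_hook","hanger_holder","board_holder","syrup","cup_stack","packet_tray"]:
    a=place_of(s,n);b=place_of(t,n)
    print(n,[(np.round(q["point"],1).tolist(),round(q["confidence"],2)) for q in a[:4]],'|',[(np.round(q["point"],1).tolist(),round(q["confidence"],2)) for q in b[:4]])
    for i in a[:4]:
        for j in b[:4]:
            x,e=tri([s,t],[i["point"],j["point"]])
            if max(e)<.012: print("    ",x,np.round(e,4))
for nm,p,c in (("s",s,(330,190)),("t",t,(355,160)),("sh",s,(325,190)),("th",t,(260,252)),("sb",s,(205,265)),("tb",t,(425,245))):
    w=(60,45) if nm in("s","t") else (50,37)
    im=p["color"][c[1]-w[1]:c[1]+w[1],c[0]-w[0]:c[0]+w[0],::-1]
    cv2.imwrite(f"pics/c_{nm}.png",cv2.resize(im,None,fx=4,fy=4,interpolation=cv2.INTER_CUBIC))
E
cd pics; python3 -c "
import cv2,numpy as np
f=lambda n:cv2.resize(cv2.imread(f'c_{n}.png'),(400,296))
cv2.imwrite('m1.png',np.vstack([np.hstack([f('sh'),f('th')]),np.hstack([f('sb'),f('tb')])]))
cv2.imwrite('m2.png',np.hstack([f('s'),f('t')]))"
```

```text
bracket [] | []
prong [([335.8, 174.4], 0.9)] | [([325.1, 162.6], 0.56)]
     [0.6273 0.0145 0.3219] [0.003 0.003]
hanger [([322.4, 204.1], 0.82), ([278.1, 214.6], 0.68), ([387.5, 182.5], 0.58), ([323.3, 183.9], 0.32)] | [([309.2, 276.7], 0.93), ([178.2, 228.6], 0.93), ([260.7, 250.8], 0.56)]
     [ 0.4117  0.2131 -0.0008] [0.0038 0.0038]
     [ 0.3337  0.0745 -0.0126] [0.0017 0.0017]
     [0.489  0.4628 0.0033] [0.0025 0.0025]
     [0.4188 0.2013 0.0925] [0.001 0.001]
hanger_mid [([367.3, 184.3], 0.8), ([325.1, 181.7], 0.72), ([279.8, 225.3], 0.58)] | [([203.0, 240.3], 0.94), ([323.6, 253.8], 0.85), ([261.3, 255.0], 0.47)]
     [0.4538 0.3868 0.0153] [0.0043 0.0043]
     [0.413  0.2046 0.0963] [0.0066 0.0066]
     [0.3999 0.0266 0.0101] [0.002 0.002]
hanger_hook [([348.8, 186.6], 0.77), ([282.3, 239.8], 0.66), ([319.8, 165.4], 0.57)] | [([334.7, 232.7], 0.65), ([252.4, 259.6], 0.64), ([218.7, 253.8], 0.61), ([424.1, 243.9], 0.37)]
     [0.4106 0.3415 0.0062] [0.0021 0.0021]
     [ 0.4583 -0.0111  0.0107] [0.0064 0.0064]
     [0.3963 0.2124 0.1483] [0.0053 0.0053]
hanger_loop [([386.
[... 445 characters left out ...]
    [ 0.4192 -0.267   0.0414] [0.0003 0.0003]
board_hook [([202.3, 245.4], 0.69)] | [([434.5, 248.4], 0.56)]
     [ 0.4182 -0.2683  0.1307] [0.0033 0.0033]
hanger_holder [([323.6, 202.8], 0.59), ([227.3, 366.2], 0.25)] | [([260.8, 251.6], 0.8)]
     [0.4117 0.2143 0.004 ] [0.0007 0.0007]
board_holder [([211.2, 280.3], 0.64)] | [([421.7, 241.5], 0.78)]
     [ 0.4304 -0.2633  0.0038] [0.001 0.001]
syrup [([398.3, 229.4], 0.61)] | [([226.6, 167.4], 0.73), ([424.6, 242.7], 0.51)]
     [ 0.663   0.3113 -0.0163] [0.0089 0.0089]
cup_stack [([401.8, 227.4], 0.55)] | [([464.0, 161.0], 0.92)]
packet_tray [([369.8, 287.0], 0.88)] | [([316.4, 141.8], 0.75)]
     [ 0.7437  0.0435 -0.0178] [0.0034 0.0034]
```

View pics/m1.png

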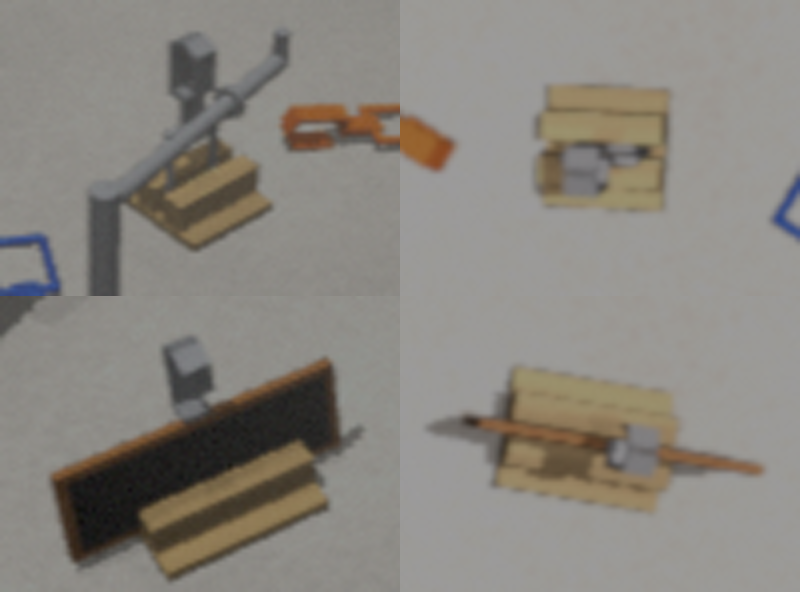

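View pics/m2.png

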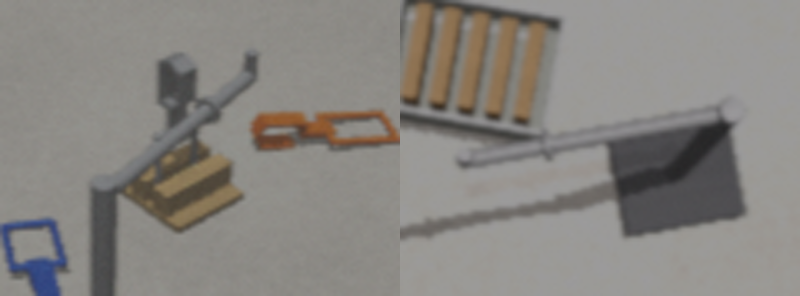

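```bash
cat >> h.py <<'E'
def crop(p,box,f,name,pts=None,lines=None):
    x0,y0,x1,y1=box
    im=cv2.resize(p["color"][y0:y1,x0:x1,::-1],None,fx=f,fy=f,interpolation=cv2.INTER_CUBIC)
    im=cv2.convertScaleAbs(im,alpha=1.3,beta=10)
    g=lambda u:tuple(int(round(v)) for v in ((u[0]+.5-x0)*f,(u[1]+.5-y0)*f))
    if pts is None and lines is None:
        for x in range(x0-x0%10+10,x1,10):
            cv2.putText(im,str(x),g((x-.5,y0+1)),0,.35,(0,0,255)); cv2.line(im,g((x,y0)),g((x,y1)),(0,0,255) if x%50==0 else (90,90,200),1) if 0 else cv2.line(im,g((x,y0)),(g((x,y0))[0],6),(0,0,255),1)
        for y in range(y0-y0%10+10,y1,10):
            cv2.putText(im,str(y),g((x0,y)),0,.35,(0,0,255))
        for x in range(x0-x0%10+10,x1,10):
            for y in range(y0-y0%10+10,y1,10): cv2.circle(im,g((x,y)),1,(0,0,255),-1)
    for a,b in (lines or []): cv2.line(im,g(a),g(b),(0,255,0),1,cv2.LINE_AA)
    for a in (pts if pts is not None else []): cv2.circle(im,g(a),2,(0,255,255),-1)
    cv2.imwrite("pics/"+name+".png",im)
E
python3 - <<'E'
from h import *
s=get_image("scene");t=get_image("top")
import pickle;pickle.dump((s,t),open("p0.pkl","wb"))
crop(s,(260,150,360,225),8,"b_s"); crop(t,(300,130,410,195),7,"b_t")
crop(s,(295,155,355,215),10,"h_s"); crop(t,(235,225,290,280),10,"h_t")
crop(s,(160,230,250,300),8,"d_s"); crop(t,(375,215,475,275),8,"d_t")
E
```

```text
(no output)
```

View pics/b_s.png

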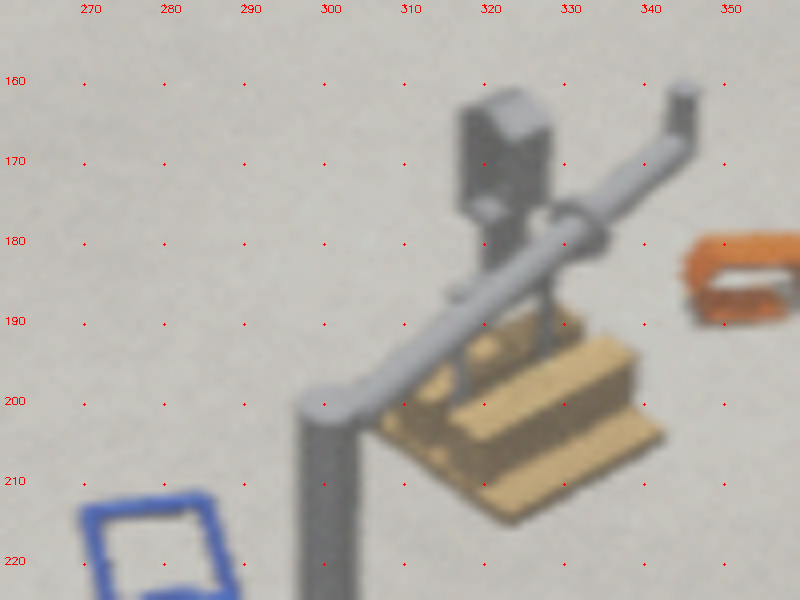

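View pics/b_t.png

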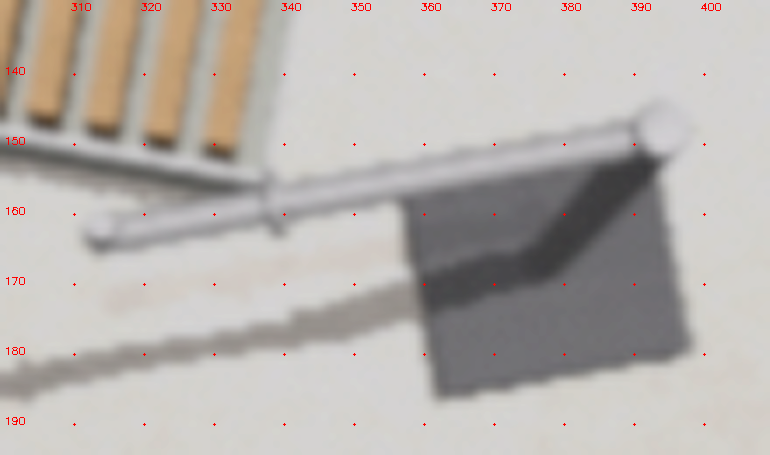

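View pics/h_s.png

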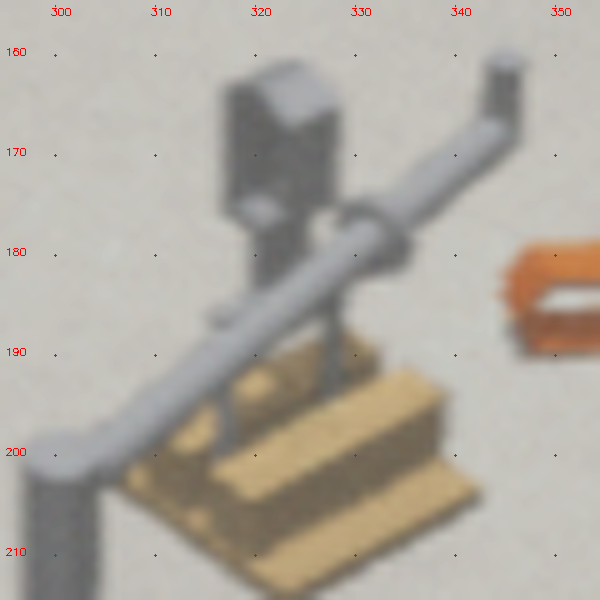

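View pics/h_t.png

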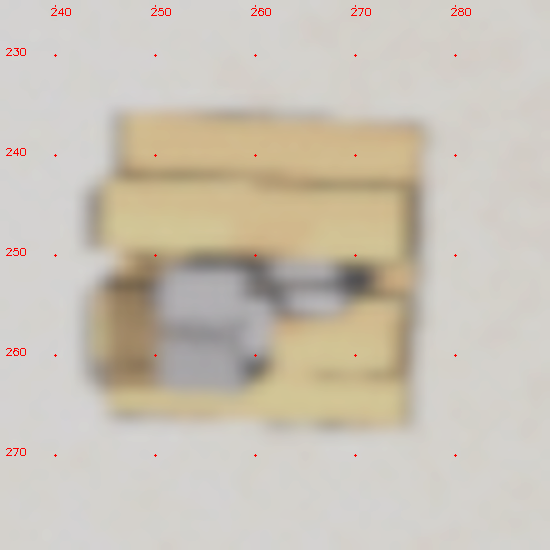

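View pics/d_s.png

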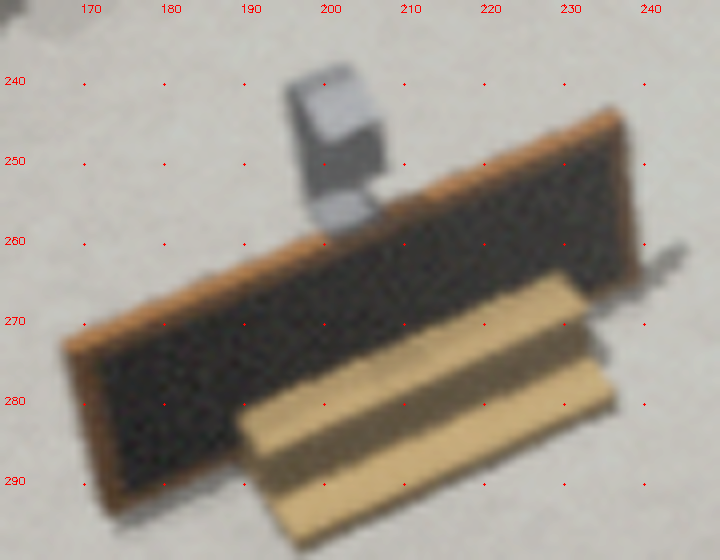

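View pics/d_t.png

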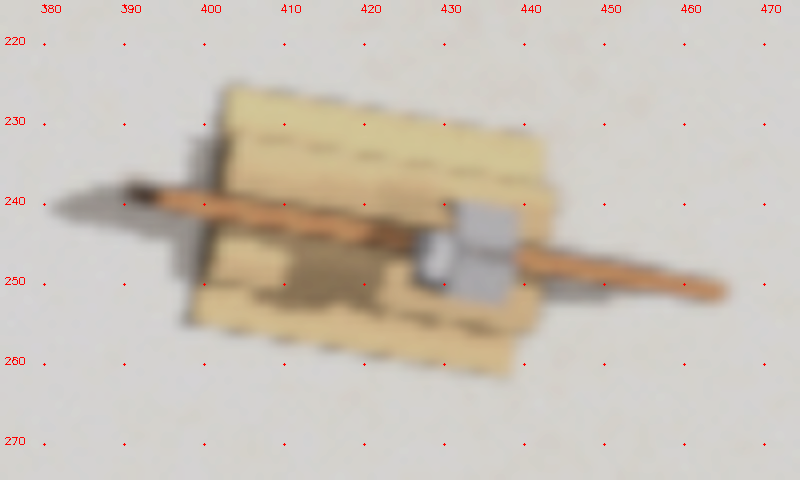

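```bash
cat > fit.py <<'E'
from h import *
import pickle
from scipy.optimize import least_squares
np.set_printoptions(precision=4,suppress=True)
s,t=pickle.load(open("p0.pkl","rb"))
def W(q,m): 
    m=np.atleast_2d(m);c,n=np.cos(q[2]),np.sin(q[2])
    return np.c_[q[0]+c*m[:,0]-n*m[:,1],q[1]+n*m[:,0]+c*m[:,1],m[:,2]]
def fit(obs,q0):
    f=lambda q:np.concatenate([(proj(p,W(q,m))[0]-u) for p,m,u in obs])
    r=least_squares(f,q0,loss="soft_l1"); print(r.x[:2],np.degrees(r.x[2])); print(f(r.x).reshape(-1,2).round(1).tolist()); return r.x
print("bracket");fit([(s,(0,-.155,.342),(300.5,200.2)),(s,(0,.029,.352),(344.7,160.8)),(s,(0,-.0285,.33),(332,178)),
 (t,(0,-.155,.342),(394,147.8)),(t,(0,.029,.352),(313.8,162.8)),(t,(0,-.0285,.33),(338.8,158.8))],[.63,.01,0])
print("board");fit([(s,(.004,-.1,.09),(168.5,272.5)),(s,(.004,.1,.09),(236.5,244.3)),(s,(.004,-.1,.01),(173.5,293.5)),(s,(.004,.1,.01),(239,265.5)),
 (t,(0,-.1,.09),(464.8,251.2)),(t,(0,.1,.09),(390.5,238.7)),(t,(0,0,.155),(434.7,246.5))],[.42,-.27,0])
print("bholder");fit([(t,(.045,.06,.01),(402.5,225.5)),(t,(.045,-.06,.01),(441.5,232)),(t,(-.045,-.06,.01),(438,261)),(t,(-.045,.06,.01),(399,254.5)),
 (s,(.045,-.06,.01),(196,296)),(s,(.045,.06,.01),(236.5,279))],[.42,-.27,0])
print("hholder");fit([(t,(.045,.045,.01),(246,236)),(t,(.045,-.045,.01),(276.5,237)),(t,(-.045,-.045,.01),(275.5,267.2)),(t,(-.045,.045,.01),(245.5,266.2)),
 (s,(.045,-.045,.01),(323,214.3)),(s,(.045,.045,.01),(342.5,203.7))],[.42,.2,0])
print("hanger");fit([(t,(0,0,.171),(254.7,257.5)),(t,(-.016,.011,.16),(250.3,263.5)),(t,(-.016,-.011,.16),(259,263.5)),
  (s,(.016,-.011,.123),(317.2,175.7)),(s,(.016,.011,.123),(328,175.2))],[.41,.2,0])
E
python3 fit.py
```

```text
bracket
[0.6313 0.0131] 9.214966208776271
[[0.3, -0.5], [0.1, -1.1], [-0.3, -0.2], [0.5, -0.2], [-0.0, -0.5], [0.1, 0.1]]
board
[ 0.4222 -0.2666] -11.747706551977286
[[-0.1, 0.4], [2.4, -0.5], [-0.1, 0.5], [2.0, -1.0], [0.2, 0.6], [3.3, 0.3], [0.3, 0.1]]
bholder
[ 0.4243 -0.2596] -11.503711937262185
[[0.6, -0.6], [1.7, -0.0], [0.4, 1.1], [-0.9, 0.5], [0.6, 0.6], [0.8, -0.9]]
hholder
[0.4128 0.213 ] -3.474538908472529
[[0.6, -0.2], [0.4, -0.2], [0.2, 0.1], [-0.2, 0.1], [0.3, -0.6], [0.3, -1.2]]
hanger
[0.4058 0.2057] -10.797137696797352
[[0.2, 0.5], [0.2, -0.5], [-0.3, 0.9], [4.9, 1.7], [-0.4, -0.0]]
```

```bash
cat > ov.py <<'E'
from fit import *
def T(q,m): # q: x,y,yaw,tilt(about local y), z0
    m=np.atleast_2d(np.array(m,float)); Rm=R.from_euler("ZY",[q[2],q[3]]).as_matrix()
    return m@Rm.T+np.array([q[0],q[1],q[4]])
def segs(P): return [(P[i],P[i+1]) for i in range(len(P)-1)]
def box(x0,x1,y0,y1,z0,z1):
    c=lambda z:[(x0,y0,z),(x1,y0,z),(x1,y1,z),(x0,y1,z),(x0,y0,z)]
    return segs(c(z0))+segs(c(z1))+[((x,y,z0),(x,y,z1)) for x in(x0,x1) for y in (y0,y1)]
def hook(h,tip,w,o):
    L=[]
    for y in (-w,w): L+=segs([(-.016,y,h-.036),(-.016,y,h+.003),(-.003,y,h+o),(.003,y,h+o),(.016,y,h+.003),(.016,y,h-tip)])
    for x,z in ((-.003,h+o),(.003,h+o),(.016,h-tip),(.016,h+.003),(-.016,h+.003)): L.append(((x,-w,z),(x,w,z)))
    return L
hang=hook(.149,.036,.011,.012)+box(0,0,-.028,.028,0,.081)+box(0,0,-.02,.02,.008,.073)
brd=hook(.135,.024,.010,.010)+box(-.004,.004,-.1,.1,0,.08)
def lines(p,q,L): return [tuple(proj(p,T(q,[a,b]))) for a,b in L]
E
cat > ov1.py <<'E'
from ov import *
qh=[.4128,.206,np.radians(-3.5),-.05,.01]
qb=[.4222,-.2666,np.radians(-11.7),0,.01]
crop(s,(295,155,355,215),7,"o1",lines=lines(s,qh,hang));crop(t,(235,225,290,280),7,"o2",lines=lines(t,qh,hang))
crop(s,(160,230,250,300),7,"o3",lines=lines(s,qb,brd));crop(t,(375,215,475,275),7,"o4",lines=lines(t,qb,brd))
ims=[cv2.imread(f"pics/o{i}.png") for i in (1,2,3,4)]
f=lambda a:cv2.copyMakeBorder(a,0,max(0,490-a.shape[0]),0,0,0)[:490]
cv2.imwrite("pics/oA.png",cv2.resize(np.hstack([f(ims[0]),f(ims[1])]),None,fx=.98,fy=.98))
cv2.imwrite("pics/oB.png",cv2.resize(np.hstack([f(ims[2]),f(ims[3])]),None,fx=.6,fy=.6))
print(atz(t,(267,254.7),.095),atz(t,(266,251.3),.018), W([.413,.206,np.radians(-3.5)],[0,-.02,0]))
E
python3 ov1.py
```

```text
bracket
[0.6313 0.0131] 9.214966208776271
[[0.3, -0.5], [0.1, -1.1], [-0.3, -0.2], [0.5, -0.2], [-0.0, -0.5], [0.1, 0.1]]
board
[ 0.4222 -0.2666] -11.747706551977286
[[-0.1, 0.4], [2.4, -0.5], [-0.1, 0.5], [2.0, -1.0], [0.2, 0.6], [3.3, 0.3], [0.3, 0.1]]
bholder
[ 0.4243 -0.2596] -11.503711937262185
[[0.6, -0.6], [1.7, -0.0], [0.4, 1.1], [-0.9, 0.5], [0.6, 0.6], [0.8, -0.9]]
hholder
[0.4128 0.213 ] -3.474538908472529
[[0.6, -0.2], [0.4, -0.2], [0.2, 0.1], [-0.2, 0.1], [0.3, -0.6], [0.3, -1.2]]
hanger
[0.4058 0.2057] -10.797137696797352
[[0.2, 0.5], [0.2, -0.5], [-0.3, 0.9], [4.9, 1.7], [-0.4, -0.0]]
[0.4085 0.1843 0.095 ] [0.4135 0.1974 0.018 ] [[0.4118 0.186  0.    ]]
```

View pics/oA.png

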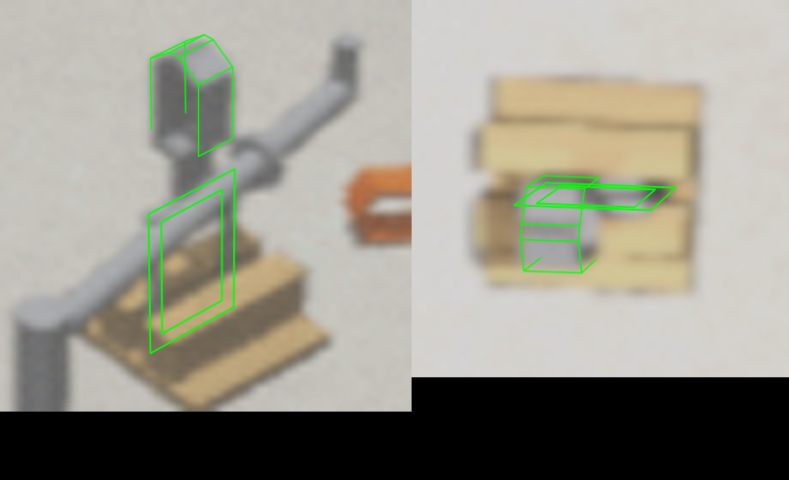

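View pics/oB.png

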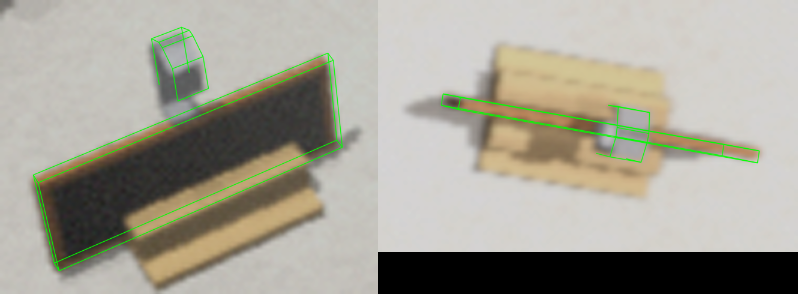

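```bash
cat > go.py <<'E'
from h import *
np.set_printoptions(precision=4,suppress=True)
def Rt(yaw,tilt=0.,flip=False):
    # jaw axis z along local x (yaw), fingers y down; tilt: tool backs off toward local +y
    x=np.array([np.cos(yaw),np.sin(yaw),0]);yl=np.array([-np.sin(yaw),np.cos(yaw),0]);z=np.array([0,0,1.])
    ty=-(np.cos(tilt)*z+np.sin(tilt)*yl); tz=-x if flip else x
    return np.c_[np.cross(ty,tz),ty,tz]
def rel(gp,Rm,gofs=.003,verbose=True,start=None):
    o=observe(); R0=R.from_rotvec(o["ee_rot"]).as_matrix() 
    tcp=np.array(gp)-gofs*Rm[:,1]
    sh=R0.T@(tcp-o["position"]); rv=np.degrees(R.from_matrix(R0.T@Rm).as_rotvec())
    print("shift",sh.round(4).tolist(),"turn",rv.round(2).tolist(),"|",np.linalg.norm(sh).round(3),np.linalg.norm(rv).round(1))
    return sh,rv
def st():
    o=observe();R0=R.from_rotvec(o["ee_rot"]).as_matrix()
    print("t",round(o["clock"],2),"tcp",o["position"],"gp",o["position"]+.003*R0[:,1],"F",o["force"].round(1),"w",round(o["width"],3)); print("R cols x,y,z:",R0.T.round(3).tolist(),"q",o["joints"].round(2))
E
python3 - <<'E'
from ov import *
from go import *
st()
q=[.4128,.206,np.radians(-3.5),-.06,.01]
for z in (.113,.109,.105,.1,.095):print(z,proj(s,T(q,[[-.008,-.011,z],[0,-.011,z],[-.008,.0,z],[0,0,z]])).round(1).tolist())
hk=T(q,[[0,0,.149]])[0];print(hk)
for f in (0,1): rel(hk+[0,0,.09],Rt(np.radians(-3.5),flip=f))
E
```

```text
bracket
[0.6313 0.0131] 9.214966208776271
[[0.3, -0.5], [0.1, -1.1], [-0.3, -0.2], [0.5, -0.2], [-0.0, -0.5], [0.1, 0.1]]
board
[ 0.4222 -0.2666] -11.747706551977286
[[-0.1, 0.4], [2.4, -0.5], [-0.1, 0.5], [2.0, -1.0], [0.2, 0.6], [3.3, 0.3], [0.3, 0.1]]
bholder
[ 0.4243 -0.2596] -11.503711937262185
[[0.6, -0.6], [1.7, -0.0], [0.4, 1.1], [-0.9, 0.5], [0.6, 0.6], [0.8, -0.9]]
hholder
[0.4128 0.213 ] -3.474538908472529
[[0.6, -0.2], [0.4, -0.2], [0.2, 0.1], [-0.2, 0.1], [0.3, -0.6], [0.3, -1.2]]
hanger
[0.4058 0.2057] -10.797137696797352
[[0.2, 0.5], [0.2, -0.5], [-0.3, 0.9], [4.9, 1.7], [-0.4, -0.0]]
t 1.7 tcp [ 0.2165 -0.5863  0.2487] gp [ 0.2165 -0.5863  0.2457] F [-0.7  0.6  0.5] w 1.005
R cols x,y,z: [[-0.938, -0.346, -0.0], [0.0, -0.0, -1.0], [0.346, -0.938, 0.0]] q [ 1.11  0.43  0.02  1.57 -0.01  1.13 -0.08]
0.113 [[317.9, 174.2], [319.6, 175.2], [320.4, 173.0], [322.1, 173.9]]
0.109 [[317.9, 175.3], [319.6, 176.2], [320.4, 174.0], [322.1, 175.0]]
0.105 [[318.0, 176.3], [319.7, 177.3], [320.5, 175.1], [322.2, 176.0]]
0.1 [[318.0, 177.7], [319.7, 178.6], [320.5, 176.4], [322.2, 177.3]]
0.095 [[318.0, 179.0], [319.7, 179.9], [320.5, 177.7], [322.2, 178.6]]
[0.4039 0.2065 0.1587]
shift [-0.4504, -0.003, -0.6788] turn [-0.0, -66.23, -0.0] | 0.815 66.2
shift [-0.4504, -0.003, -0.6788] turn [0.0, 113.77, -0.0] | 0.815 113.8
```

Run:
```python
from go import *
rel([.35,-.40,.33],Rt(np.radians(-40)))
```

```text
shift [-0.1897, -0.0843, -0.1285] turn [-0.0, -29.73, -0.0] | 0.244 29.7
```

Call:
arm_command --plan '[[[-0.038,-0.017,-0.026],[0,-6,0]],[[-0.076,-0.034,-0.052],[0,-12,0]],[[-0.114,-0.051,-0.078],[0,-18,0]],[[-0.152,-0.068,-0.104],[0,-24,0]],[[-0.19,-0.084,-0.128],[0,-30,0]]]' --fingers -1 --squeeze 40

```text
clock: 2.2
position: [0.3512, -0.3987, 0.3338]
ee_rot: [-0.8, 1.695, -1.697]
force: [0.6, -0.8, 0.0]
width: 1.0
```

Run:
```python
from go import *
st()
rel([.43,-.16,.32],Rt(np.radians(-20)))
rel([.404,.2065,.26],Rt(np.radians(-3.5)))
```

```text
t 2.2 tcp [ 0.3512 -0.3987  0.3338] gp [ 0.3512 -0.3987  0.3308] F [ 0.6 -0.8  0. ] w 1.0
R cols x,y,z: [[-0.636, -0.772, 0.0], [0.0, -0.001, -1.0], [0.772, -0.636, 0.001]] q [ 0.88  0.23 -0.17  1.66  0.04  1.26  0.02]
shift [-0.2343, 0.0106, -0.091] turn [-0.04, -19.49, 0.02] | 0.252 19.5
shift [-0.5006, 0.0704, -0.3441] turn [-0.03, -35.99, 0.03] | 0.612 36.0
```

Call:
arm_command --plan '[[[-0.046,0,-0.018],[0,-4,0]],[[-0.092,0.003,-0.036],[0,-8,0]],[[-0.138,0.006,-0.054],[0,-12,0]],[[-0.184,0.009,-0.072],[0,-16,0]],[[-0.23,0.01,-0.09],[0,-20,0]]]'

```text
clock: 2.7
position: [0.4283, -0.1641, 0.3228]
ee_rot: [-1.028, 1.456, -1.457]
force: [1.9, -0.4, -0.6]
width: 1.003
```

Run:
```python
from go import *
st()
rel([.404,.2065,.24],Rt(np.radians(-3.5)))
```

```text
t 2.7 tcp [ 0.4283 -0.1641  0.3228] gp [ 0.4283 -0.1641  0.3198] F [ 1.9 -0.4 -0.6] w 1.003
R cols x,y,z: [[-0.335, -0.942, 0.0], [0.0, -0.001, -1.0], [0.942, -0.335, 0.001]] q [ 0.6   0.13 -0.39  1.82  0.05  1.2  -0.15]
shift [-0.3411, 0.0796, -0.1472] turn [-0.03, -16.08, 0.02] | 0.38 16.1
```

Call:
arm_command --plan '[[[-0.043,0.01,-0.018],[0,-2,0]],[[-0.086,0.02,-0.037],[0,-4,0]],[[-0.128,0.03,-0.055],[0,-6,0]],[[-0.171,0.04,-0.074],[0,-8,0]],[[-0.213,0.05,-0.092],[0,-10,0]]]'

```text
clock: 3.2
position: [0.4131, 0.0673, 0.2727]
ee_rot: [-1.124, 1.331, -1.333]
force: [1.1, 0.0, -0.2]
width: 0.999
```

Run:
```python
from go import *
st()
rel([.404,.2065,.24],Rt(np.radians(-3.5)))
```

```text
t 3.2 tcp [0.4131 0.0673 0.2727] gp [0.4131 0.0673 0.2697] F [ 1.1  0.  -0.2] w 0.999
R cols x,y,z: [[-0.168, -0.986, 0.0], [0.001, -0.0, -1.0], [0.986, -0.168, 0.001]] q [ 0.28  0.13 -0.62  1.96  0.08  1.08 -0.54]
shift [-0.1357, 0.0297, -0.0324] turn [-0.07, -6.17, 0.01] | 0.143 6.2
```

Call:
arm_command --plan '[[[-0.035,0.008,-0.008],[0,-1.5,0]],[[-0.07,0.015,-0.016],[0,-3,0]],[[-0.105,0.022,-0.024],[0,-4.5,0]],[[-0.136,0.03,-0.0325],[0,-6.2,0]],[[-0.136,0.03,-0.0325],[0,-6.2,0]]]'

```text
clock: 3.7
position: [0.4032, 0.2093, 0.2424]
ee_rot: [-1.182, 1.251, -1.247]
force: [0.5, 0.0, -0.3]
width: 1.0
```

Run:
```python
from go import *
st()
rel([.404,.2065,.149],Rt(np.radians(-3.5)))
t=get_image("top");crop(t,(210,200,330,290),6,"g1",pts=[])
s=get_image("scene");crop(s,(260,100,380,220),5,"g1s",pts=[])
```

```text
t 3.7 tcp [0.4032 0.2093 0.2424] gp [0.4032 0.2093 0.2394] F [ 0.5  0.  -0.3] w 1.0
R cols x,y,z: [[-0.055, -0.998, -0.002], [-0.001, 0.002, -1.0], [0.998, -0.055, -0.001]] q [ 0.02  0.24 -0.73  1.93  0.19  1.03 -0.84]
shift [0.0029, 0.0903, 0.0011] turn [0.06, 0.36, -0.13] | 0.09 0.4
```

View pics/g1.png

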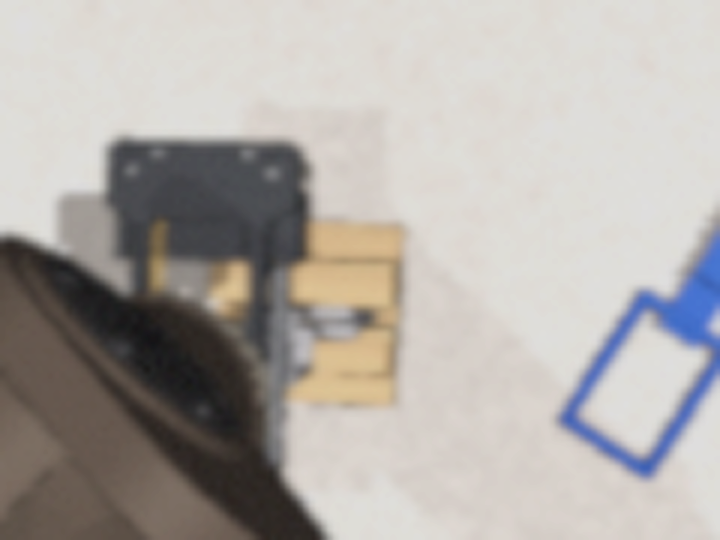

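View pics/g1s.png

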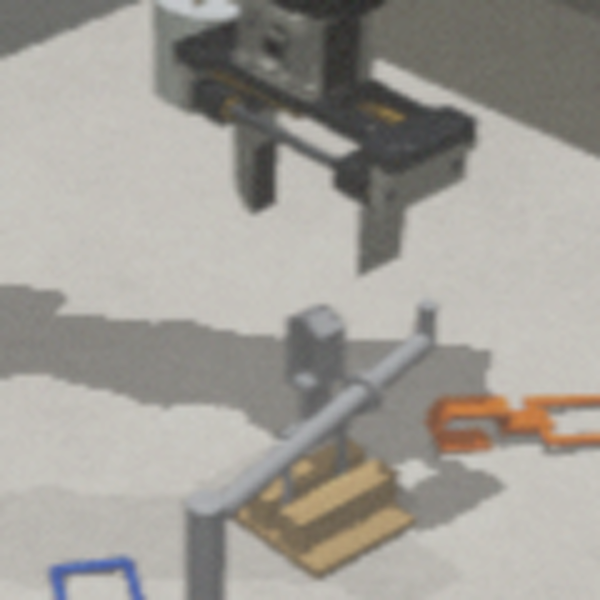

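Call:
arm_command --plan '[[[0.001,0.02,0],[0,0,0]],[[0.0015,0.04,0.0005],[0,0,0]],[[0.002,0.06,0.001],[0,0.4,0]],[[0.003,0.078,0.001],[0,0.4,0]],[[0.003,0.09,0.001],[0,0.4,0]]]'

```text
clock: 4.3
position: [0.4056, 0.2001, 0.1518]
ee_rot: [-1.176, 1.261, -1.262]
force: [0.7, -0.4, 0.5]
width: 1.0
```

Call:
arm_command --plan '[[[0,0,0],[0,0,0]],[[0,0,0],[0,0,0]],[[0,0,0],[0,0,0]],[[0,0,0],[0,0,0]],[[0,0,0],[0,0,0]]]' --fingers 1 --squeeze 30

```text
clock: 4.8
position: [0.4056, 0.2022, 0.1532]
ee_rot: [-1.175, 1.259, -1.26]
force: [0.3, -0.3, 0.3]
width: 0.614
```

Run:
```python
from go import *
st()
s=get_image("scene");crop(s,(270,110,370,220),5,"g2s",pts=[])
t=get_image("top");crop(t,(210,200,330,290),6,"g2",pts=[])
```

```text
t 4.8 tcp [0.4056 0.2022 0.1532] gp [0.4056 0.2022 0.1502] F [ 0.3 -0.3  0.3] w 0.614
R cols x,y,z: [[-0.069, -0.998, -0.0], [0.001, 0.0, -1.0], [0.998, -0.069, 0.001]] q [-0.03  0.36 -0.68  2.05  0.3   0.83 -0.96]
```

View pics/g2s.png

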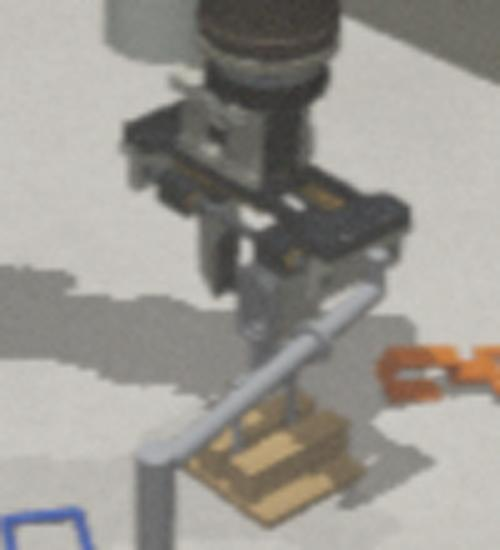

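Call:
arm_command --plan '[[[0,0,0],[0,0,0]],[[0,0,0],[0,0,0]],[[0,0,0],[0,0,0]],[[0,0,0],[0,0,0]],[[0,0,0],[0,0,0]]]'

```text
clock: 5.4
position: [0.4059, 0.2021, 0.1529]
ee_rot: [-1.175, 1.259, -1.26]
force: [3.9, -0.8, -1.3]
width: 0.355
```

Run:
```python
from go import *
st();st()
s=get_image("scene");crop(s,(270,110,370,220),5,"g2s",pts=[]);st()
```

```text
t 5.4 tcp [0.4059 0.2021 0.1529] gp [0.4059 0.2021 0.1499] F [ 3.9 -0.8 -1.3] w 0.355
R cols x,y,z: [[-0.069, -0.998, -0.0], [0.001, 0.0, -1.0], [0.998, -0.069, 0.001]] q [-0.03  0.36 -0.68  2.05  0.3   0.83 -0.96]
t 5.4 tcp [0.4059 0.2021 0.1529] gp [0.4059 0.2021 0.1499] F [ 3.9 -0.8 -1.3] w 0.355
R cols x,y,z: [[-0.069, -0.998, -0.0], [0.001, 0.0, -1.0], [0.998, -0.069, 0.001]] q [-0.03  0.36 -0.68  2.05  0.3   0.83 -0.96]
t 5.45 tcp [0.4059 0.2021 0.1529] gp [0.4059 0.2021 0.1499] F [ 5.1 -0.3 -2.4] w 0.359
R cols x,y,z: [[-0.069, -0.998, -0.0], [0.001, 0.0, -1.0], [0.998, -0.069, 0.001]] q [-0.03  0.36 -0.68  2.05  0.3   0.83 -0.96]
```

View pics/g2s.png

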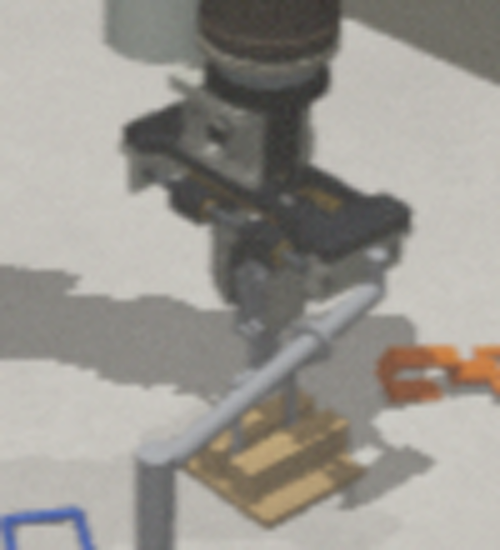

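Call:
arm_command --plan '[[[0,-0.01,0],[0,0,0]],[[0,-0.025,0],[0,0,0]],[[0,-0.045,0],[0,0,0]],[[0,-0.07,0],[0,0,0]],[[0,-0.1,0],[0,0,0]]]'

```text
clock: 5.95
position: [0.4036, 0.2016, 0.2529]
ee_rot: [-1.18, 1.261, -1.258]
force: [0.6, 1.0, -0.6]
width: 0.345
```

Run:
```python
from go import *
st()
y=np.radians(9.2);B=np.array([.6313,.0131,0]);ex=np.array([np.cos(y),np.sin(y),0]);ey=np.array([-np.sin(y),np.cos(y),0])
print(B+ey*.10)
rel(B+ey*.12+[0,0,.36],Rt(y))
s=get_image("scene");crop(s,(270,90,370,220),5,"g3s",pts=[])
```

```text
t 5.95 tcp [0.4036 0.2016 0.2529] gp [0.4036 0.2016 0.2499] F [ 0.6  1.  -0.6] w 0.345
R cols x,y,z: [[-0.068, -0.998, 0.001], [-0.004, -0.001, -1.0], [0.998, -0.068, -0.004]] q [ 0.04  0.23 -0.73  1.92  0.17  1.06 -0.83]
[0.6153 0.1118 0.    ]
shift [0.056, -0.1108, 0.2124] turn [0.22, -13.08, 0.06] | 0.246 13.1
```

View pics/g3s.png

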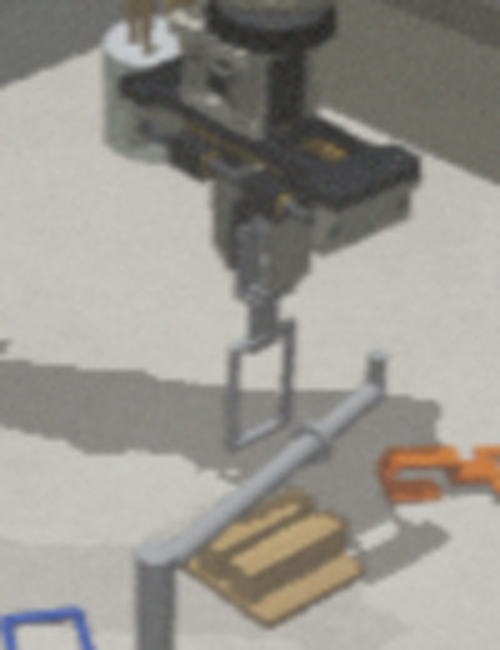

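Call:
arm_command --plan '[[[0,-0.03,0.01],[0,-1,0]],[[0.005,-0.06,0.03],[0,-2,0]],[[0.01,-0.085,0.055],[0,-4,0]],[[0.02,-0.105,0.08],[0,-6,0]],[[0.03,-0.11,0.11],[0,-8,0]]]'

```text
clock: 6.5
position: [0.5132, 0.1652, 0.3651]
ee_rot: [-1.241, 1.154, -1.155]
force: [0.2, 0.8, -1.6]
width: 0.346
```

```bash
cat >> go.py <<'E'
yb=np.radians(9.2);B=np.array([.6313,.0131,0]);bx=np.array([np.cos(yb),np.sin(yb),0]);by=np.array([-np.sin(yb),np.cos(yb),0])
def P(x,y,z): return B+bx*x+by*y+np.array([0,0,z])
def loc():
    o=observe();R0=R.from_rotvec(o["ee_rot"]).as_matrix();g=o["position"]+.003*R0[:,1]-B
    print("bracket-local gp",np.array([g@bx,g@by,g[2]]).round(4))
E
python3 - <<'E'
from go import *
st();loc();rel(P(0,.12,.36),Rt(yb))
E
```

```text
t 6.5 tcp [0.5132 0.1652 0.3651] gp [0.5132 0.1652 0.3621] F [ 0.2  0.8 -1.6] w 0.346
R cols x,y,z: [[0.074, -0.997, -0.001], [0.002, 0.001, -1.0], [0.997, 0.074, 0.002]] q [ 0.12  0.3  -0.7   1.55  0.19  1.36 -0.52]
bracket-local gp [-0.0923  0.169   0.3621]
shift [0.0409, 0.0022, 0.0962] turn [-0.09, -4.96, -0.04] | 0.105 5.0
```

Call:
arm_command --plan '[[[0.01,0,0.024],[0,-1.2,0]],[[0.02,0,0.048],[0,-2.5,0]],[[0.03,0.001,0.072],[0,-3.7,0]],[[0.041,0.002,0.096],[0,-5,0]],[[0.041,0.002,0.096],[0,-5,0]]]'

```text
clock: 7.0
position: [0.6134, 0.1281, 0.3587]
ee_rot: [-1.282, 1.096, -1.093]
force: [0.7, 0.1, -1.9]
width: 0.345
```

Call:
arm_command --plan '[[[0,0,0],[0,0,0]],[[0,0,0],[0,0,0]],[[0,0,0],[0,0,0]]]'

```text
clock: 7.3
position: [0.6107, 0.1312, 0.361]
ee_rot: [-1.28, 1.091, -1.091]
force: [0.5, 0.3, -1.4]
width: 0.347
```

Run:
```python
from go import *
import pickle
st();loc();rel(P(0,.12,.36),Rt(yb))
s=get_image("scene");t=get_image("top");pickle.dump((s,t),open("p1.pkl","wb"))
crop(s,(290,60,400,210),5,"k1s"); crop(t,(240,110,350,200),6,"k1t")
```

```text
t 7.3 tcp [0.6107 0.1312 0.361 ] gp [0.6107 0.1312 0.358 ] F [ 0.5  0.3 -1.4] w 0.347
R cols x,y,z: [[0.159, -0.987, -0.0], [-0.0, 0.0, -1.0], [0.987, 0.159, -0.0]] q [ 0.13  0.45 -0.67  1.35  0.28  1.43 -0.37]
bracket-local gp [-0.0014  0.1199  0.358 ]
shift [-0.0001, -0.002, 0.0014] turn [0.01, -0.06, -0.0] | 0.002 0.1
```

View pics/k1s.png

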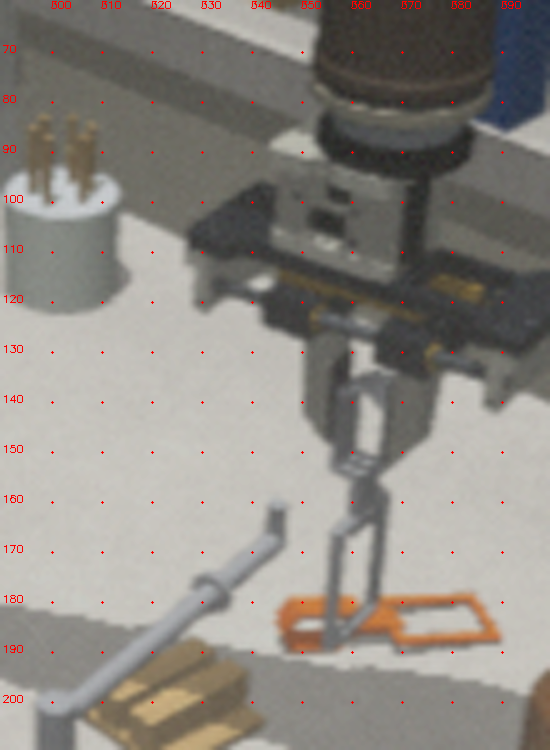

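View pics/k1t.png

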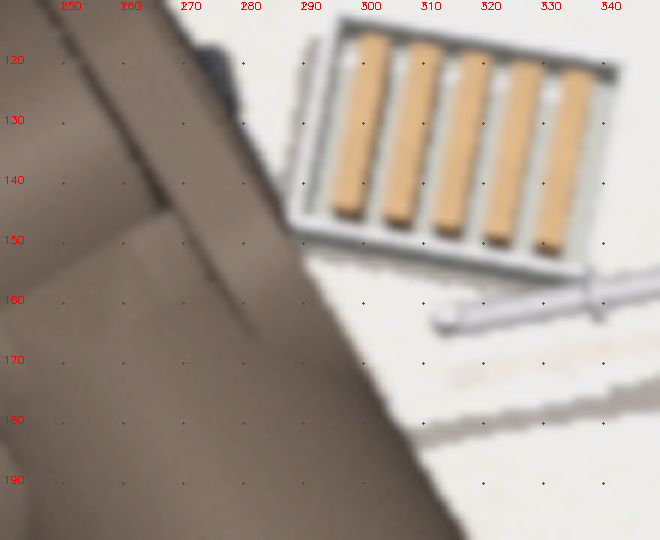

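```bash
cat > ov2.py <<'E'
from ov import *
import sys
from go import P,yb
s,t=pickle.load(open("p1.pkl","rb"))
for i,(dx,y,hz) in enumerate([(-.0014,.1243,.365),(-.0014,.1243,.368)]):
    o=P(dx,y,0); q=[o[0],o[1],yb,0,hz-.149]
    crop(s,(340,125,385,195),9,f"v{i}",lines=lines(s,q,hang))
a=[cv2.imread(f"pics/v{i}.png") for i in (0,1)]
cv2.imwrite("pics/v.png",np.hstack(a)[:600])
# prong upturned top and axis projection
print(proj(s,[P(0,.029,.352),P(0,.034,.33),P(0,-.0285,.33),P(0,-.155,.342)]).round(1).tolist())
E
python3 ov2.py | tail -1
```

```text
[[344.8, 159.7], [345.3, 166.3], [331.7, 177.8], [300.8, 199.7]]
```

View pics/v.png

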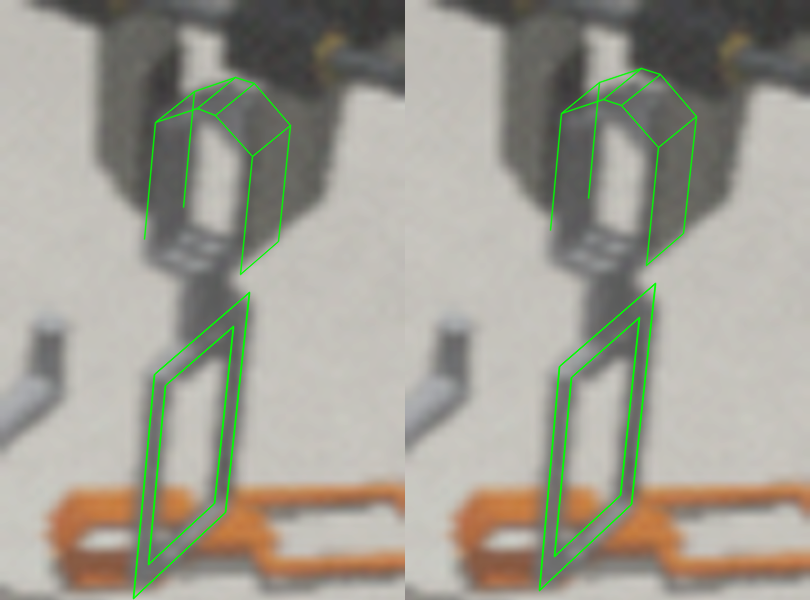

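Call:
arm_command --plan '[[[0.01,0.002,0.001],[0,0,0]],[[0.025,0.004,0.001],[0,0,0]],[[0.04,0.006,0.001],[0,0,0]],[[0.05,0.007,0.001],[0,0,0]],[[0.05,0.007,0.001],[0,0,0]]]'

```text
clock: 7.9
position: [0.6211, 0.078, 0.3532]
ee_rot: [-1.279, 1.095, -1.096]
force: [0.5, -0.4, -1.4]
width: 0.346
```

Call:
arm_command --plan '[[[0,0,0],[0,0,0]],[[0,0,0],[0,0,0]],[[0,0,0],[0,0,0]]]'

```text
clock: 8.2
position: [0.6204, 0.0822, 0.3538]
ee_rot: [-1.28, 1.091, -1.091]
force: [-0.2, 0.0, -2.3]
width: 0.348
```

Run:
```python
from go import *
import pickle
st();loc();rel(P(0,-.005,.351),Rt(yb))
s=get_image("scene");t=get_image("top");pickle.dump((s,t),open("p1.pkl","wb"))
crop(s,(310,110,390,200),7,"k2s",pts=[]); crop(t,(240,110,350,200),6,"k2t",pts=[])
```

```text
t 8.2 tcp [0.6204 0.0822 0.3538] gp [0.6204 0.0822 0.3508] F [-0.2  0.  -2.3] w 0.348
R cols x,y,z: [[0.159, -0.987, -0.0], [0.0, 0.0, -1.0], [0.987, 0.159, 0.0]] q [ 0.2   0.46 -0.66  1.36  0.28  1.42 -0.29]
bracket-local gp [0.0003 0.0699 0.3508]
shift [0.0749, -0.0002, -0.0002] turn [-0.01, -0.06, -0.03] | 0.075 0.1
```

View pics/k2s.png

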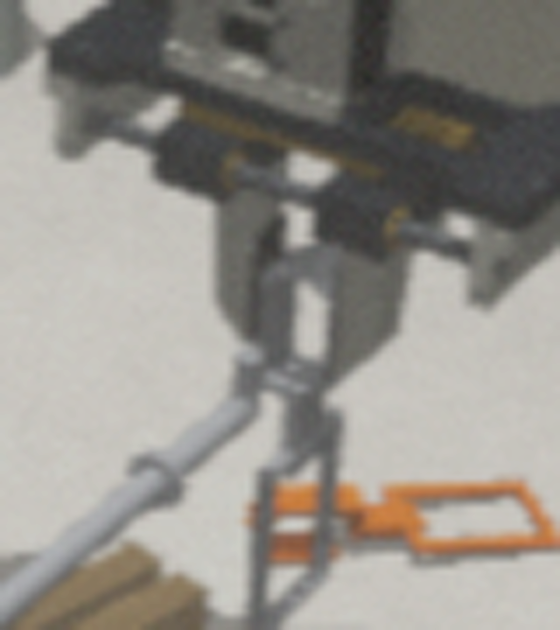

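View pics/k2t.png

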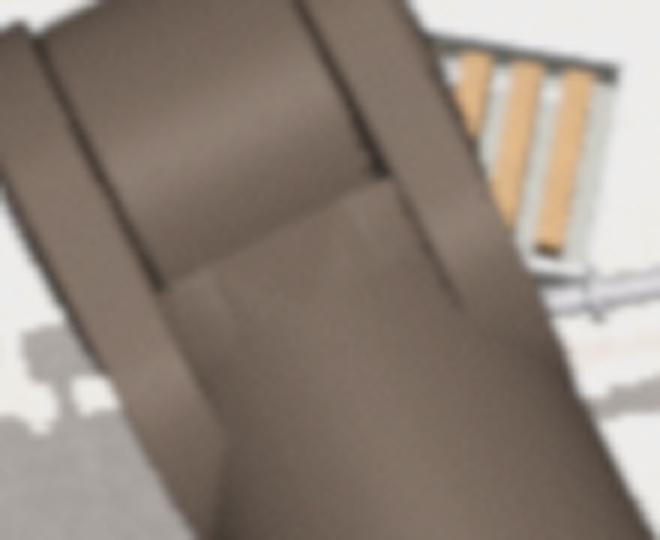

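Call:
arm_command --plan '[[[0.006,0,0],[0,0,0]],[[0.012,0,0],[0,0,0]],[[0.018,0,0],[0,0,0]],[[0.024,0,0],[0,0,0]],[[0.03,0,0],[0,0,0]]]'

```text
clock: 8.8
position: [0.6254, 0.0508, 0.3537]
ee_rot: [-1.28, 1.092, -1.092]
force: [-0.4, -0.8, -1.6]
width: 0.35
```

Run:
```python
from go import *
st();loc();rel(P(0,-.005,.351),Rt(yb))
s=get_image("scene")
crop(s,(310,110,390,200),7,"k3s",pts=[])
```

```text
t 8.8 tcp [0.6254 0.0508 0.3537] gp [0.6254 0.0508 0.3507] F [-0.4 -0.8 -1.6] w 0.35
R cols x,y,z: [[0.157, -0.988, 0.0], [-0.0, -0.0, -1.0], [0.988, 0.157, -0.0]] q [ 0.25  0.46 -0.65  1.36  0.27  1.42 -0.24]
bracket-local gp [0.0002 0.0381 0.3507]
shift [0.0431, -0.0003, -0.0001] turn [0.0, -0.16, 0.01] | 0.043 0.2
```

View pics/k3s.png

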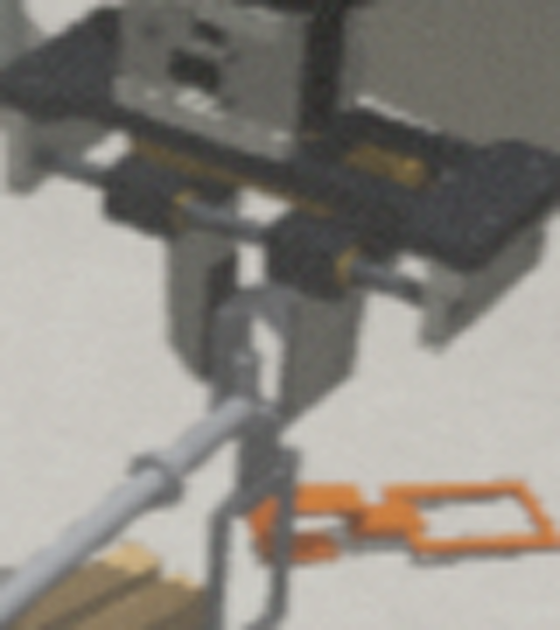

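Call:
arm_command --plan '[[[0.006,0,0],[0,0,0]],[[0.012,0,0],[0,0,0]],[[0.018,0,0],[0,0,0]],[[0.023,0,0],[0,0,0]],[[0.028,0,0],[0,0,0]]]'

```text
clock: 9.35
position: [0.6298, 0.0235, 0.3537]
ee_rot: [-1.28, 1.092, -1.092]
force: [0.5, 0.0, -1.3]
width: 0.348
```

Call:
arm_command --plan '[[[0.005,0,0],[0,0,0]],[[0.01,0,0],[0,0,0]],[[0.013,0,0],[0,0,0]],[[0.013,0,0],[0,0,0]],[[0.013,0,0],[0,0,0]]]'

```text
clock: 9.85
position: [0.6317, 0.0113, 0.3537]
ee_rot: [-1.28, 1.092, -1.092]
force: [-0.0, -0.8, -0.9]
width: 0.345
```

Run:
```python
from go import *
st();loc();rel(P(0,-.005,.323),Rt(yb))
s=get_image("scene")
crop(s,(300,110,380,200),7,"k4s",pts=[])
```

```text
t 9.85 tcp [0.6317 0.0113 0.3537] gp [0.6317 0.0113 0.3507] F [-0.  -0.8 -0.9] w 0.345
R cols x,y,z: [[0.158, -0.987, -0.0], [-0.0, 0.0, -1.0], [0.987, 0.158, 0.0]] q [ 0.3   0.46 -0.64  1.35  0.27  1.42 -0.17]
bracket-local gp [ 0.0001 -0.0018  0.3507]
shift [0.0032, 0.0277, -0.0001] turn [-0.0, -0.12, -0.01] | 0.028 0.1
```

View pics/k4s.png

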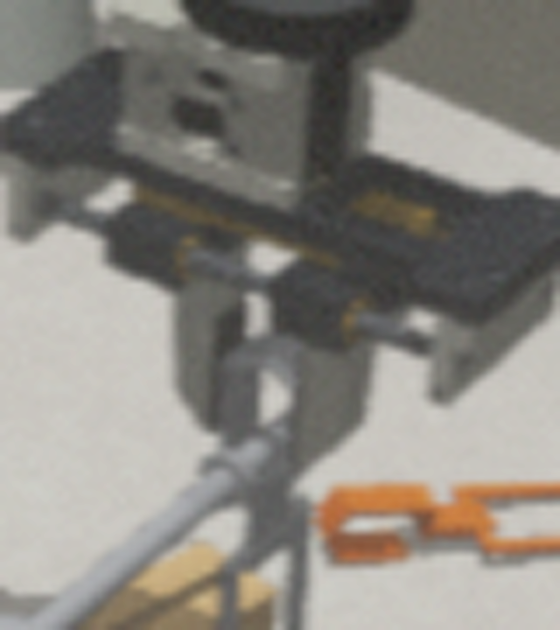

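Call:
arm_command --plan '[[[0.002,0.005,0],[0,0,0]],[[0.003,0.011,0],[0,0,0]],[[0.003,0.017,0],[0,0,0]],[[0.003,0.022,0],[0,0,0]],[[0.003,0.024,0],[0,0,0]]]'

```text
clock: 10.4
position: [0.6319, 0.0081, 0.3287]
ee_rot: [-1.281, 1.093, -1.091]
force: [0.3, 0.3, -0.7]
width: 0.345
```

Call:
arm_command --plan '[[[0,0.001,0],[0,0,0]],[[0,0.002,0],[0,0,0]],[[0,0.003,0],[0,0,0]]]'

```text
clock: 10.7
position: [0.6323, 0.0083, 0.3269]
ee_rot: [-1.28, 1.091, -1.092]
force: [-0.8, -0.1, -1.1]
width: 0.342
```

Run:
```python
from go import *
st();loc()
s=get_image("scene")
crop(s,(300,110,380,200),7,"k5s",pts=[])
```

```text
t 10.7 tcp [0.6323 0.0083 0.3269] gp [0.6323 0.0083 0.3239] F [-0.8 -0.1 -1.1] w 0.342
R cols x,y,z: [[0.158, -0.987, 0.0], [0.0, 0.0, -1.0], [0.987, 0.158, 0.0]] q [ 0.31  0.48 -0.64  1.39  0.28  1.36 -0.17]
bracket-local gp [ 0.0002 -0.0049  0.3239]
```

View pics/k5s.png

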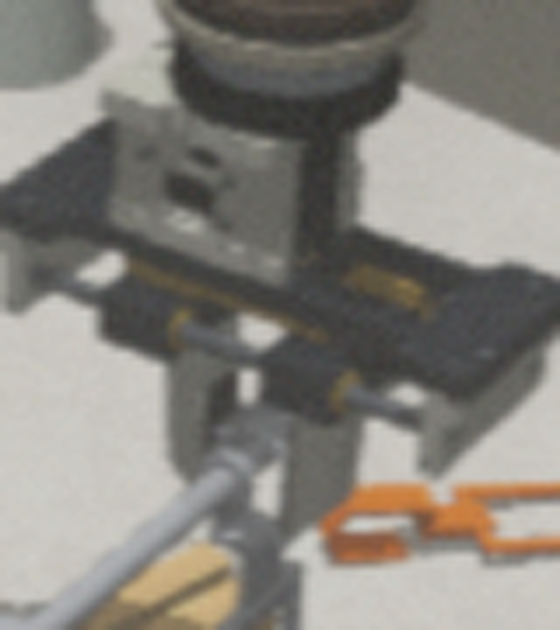

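Near contact. Lower in 1 mm steps until the force rises.

Call:
arm_command --plan '[[[0,0.001,0],[0,0,0]],[[0,0.002,0],[0,0,0]],[[0,0.002,0],[0,0,0]]]'

```text
clock: 11.05
position: [0.6327, 0.0083, 0.3254]
ee_rot: [-1.278, 1.091, -1.093]
force: [2.2, 0.2, 2.5]
width: 0.35
```

Call:
arm_command --plan '[[[0,0.001,0],[0,0,0]],[[0,0.001,0],[0,0,0]]]'

```text
clock: 11.25
position: [0.6331, 0.0084, 0.3252]
ee_rot: [-1.277, 1.09, -1.093]
force: [1.0, 0.5, 7.5]
width: 0.348
```

Call:
arm_command --plan '[[[0,0.001,0],[0,0,0]],[[0,0.001,0],[0,0,0]]]'

```text
clock: 11.45
position: [0.6335, 0.0085, 0.3249]
ee_rot: [-1.276, 1.089, -1.094]
force: [0.6, -0.5, 11.2]
width: 0.344
```

Call:
arm_command --plan '[[[0,-0.002,0],[0,0,0]],[[0,-0.002,0],[0,0,0]]]'

```text
clock: 11.65
position: [0.6326, 0.0083, 0.3255]
ee_rot: [-1.279, 1.091, -1.093]
force: [0.8, -0.2, 5.5]
width: 0.35
```

Call:
arm_command --plan '[[[0,0,0],[0,0,0]],[[0,0,0],[0,0,0]],[[0,0,0],[0,0,0]],[[0,0,0],[0,0,0]],[[0,0,0],[0,0,0]]]' --fingers -0.4

```text
clock: 12.15
position: [0.6321, 0.0081, 0.3245]
ee_rot: [-1.28, 1.092, -1.092]
force: [0.7, 0.1, -0.5]
width: 0.689
```

Run:
```python
from go import *
st();loc()
s=get_image("scene")
crop(s,(300,110,380,200),7,"k6s",pts=[])
```

```text
t 12.15 tcp [0.6321 0.0081 0.3245] gp [0.6321 0.0081 0.3215] F [ 0.7  0.1 -0.5] w 0.689
R cols x,y,z: [[0.158, -0.988, 0.0], [-0.001, -0.0, -1.0], [0.988, 0.158, -0.001]] q [ 0.31  0.48 -0.64  1.4   0.28  1.36 -0.18]
bracket-local gp [-0.0001 -0.0051  0.3215]
```

View pics/k6s.png

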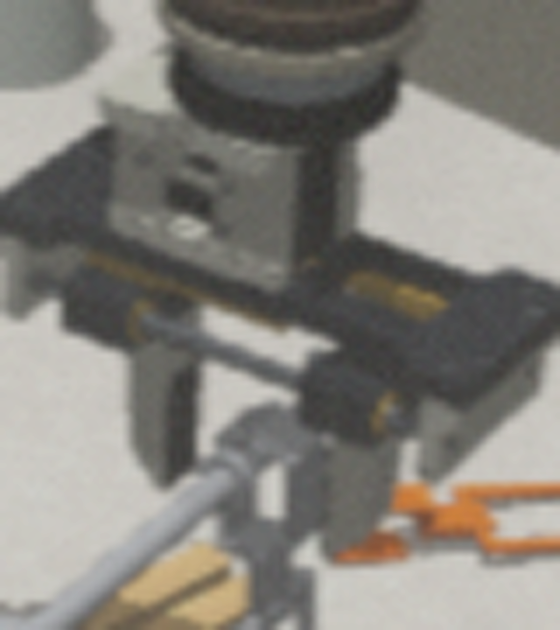

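Call:
arm_command --plan '[[[0,-0.015,0],[0,0,0]],[[0,-0.035,0],[0,0,0]],[[0,-0.06,0],[0,0,0]],[[0,-0.09,0],[0,0,0]],[[0,-0.12,0],[0,0,0]]]' --fingers -0.4

```text
clock: 12.7
position: [0.632, 0.0081, 0.4457]
ee_rot: [-1.28, 1.092, -1.092]
force: [1.2, -0.9, 0.1]
width: 0.699
```

```bash
cat >> go.py <<'E'
yd=np.radians(-11.7);D=np.array([.4222,-.2666,.01]);dx=np.array([np.cos(yd),np.sin(yd),0]);dy=np.array([-np.sin(yd),np.cos(yd),0])
def PD(x,y,z): return D+dx*x+dy*y+np.array([0,0,z])
E
python3 - <<'E'
from go import *
st();loc()
Rg=Rt(yd,np.radians(30));print(PD(0,.05,.068))
rel(PD(0,.05,.068)-.2*Rg[:,1],Rg); rel([.48,-.05,.44],Rt(yd,np.radians(15)))
E
```

```text
t 12.7 tcp [0.632  0.0081 0.4457] gp [0.632  0.0081 0.4427] F [ 1.2 -0.9  0.1] w 0.699
R cols x,y,z: [[0.158, -0.988, -0.0], [-0.0, -0.0, -1.0], [0.988, 0.158, -0.0]] q [ 0.28  0.44 -0.64  1.15  0.26  1.62 -0.14]
bracket-local gp [-0.0002 -0.005   0.4427]
[ 0.4323 -0.2176  0.078 ]
shift [0.0966, 0.192, -0.1966] turn [-5.41, 20.29, -29.66] | 0.291 36.3
shift [0.0327, 0.0029, -0.1589] turn [-2.69, 20.65, -14.83] | 0.162 25.6
```

Call:
arm_command --plan '[[[0,0,-0.035],[0,0,0]],[[0.005,0,-0.07],[-1,5,-3]],[[0.015,0.002,-0.105],[-1.5,11,-7]],[[0.025,0.003,-0.135],[-2,16,-11]],[[0.033,0.003,-0.159],[-2.7,20.6,-14.8]]]' --fingers -1

```text
clock: 13.2
position: [0.4786, -0.0502, 0.4423]
ee_rot: [-1.318, 1.244, -1.549]
force: [0.4, 0.8, -0.6]
width: 0.995
```

Run:
```python
from go import *
import pickle
st();loc()
Rg=Rt(yd,np.radians(30))
rel(PD(0,.05,.068)-.15*Rg[:,1],Rg)
s=get_image("scene");t=get_image("top");pickle.dump((s,t),open("p2.pkl","wb"))
crop(s,(290,130,380,230),6,"n1s",pts=[]);crop(t,(300,130,410,195),7,"n1t",pts=[])
```

```text
t 13.2 tcp [ 0.4786 -0.0502  0.4423] gp [ 0.4784 -0.0509  0.4394] F [ 0.4  0.8 -0.6] w 0.995
R cols x,y,z: [[-0.199, -0.945, 0.261], [-0.052, -0.256, -0.965], [0.979, -0.206, 0.002]] q [ 0.31  0.18 -0.59  1.52  0.33  1.6  -0.5 ]
bracket-local gp [-0.1611 -0.0388  0.4394]
shift [0.033, 0.2491, -0.0115] turn [-0.05, -0.2, -14.85] | 0.252 14.9
```

View pics/n1s.png

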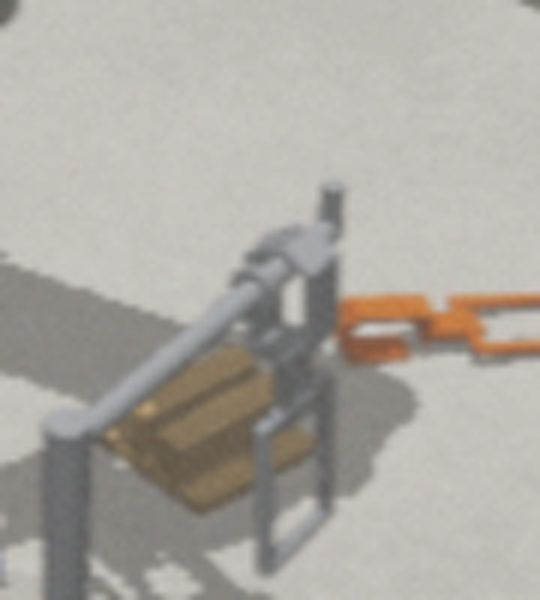

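View pics/n1t.png

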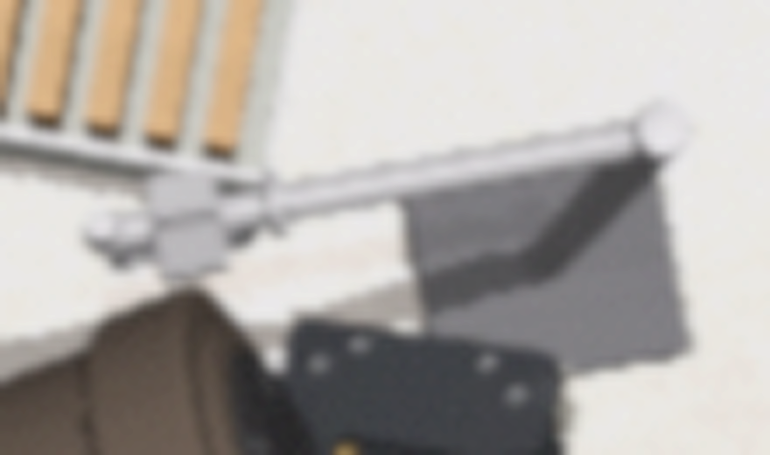

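Call:
arm_command --plan '[[[0.006,0.045,-0.002],[0,0,-3]],[[0.013,0.09,-0.004],[0,0,-6]],[[0.02,0.138,-0.007],[0,0,-9]],[[0.026,0.185,-0.009],[0,0,-12]],[[0.032,0.233,-0.0115],[0,0,-14.8]]]'

```text
clock: 13.8
position: [0.4512, -0.1366, 0.2234]
ee_rot: [-1.526, 1.105, -1.718]
force: [1.4, -1.0, 0.2]
width: 0.999
```

Call:
arm_command --plan '[[[0,0,0],[0,0,0]],[[0,0,0],[0,0,0]],[[0,0,0],[0,0,0]]]'

```text
clock: 14.1
position: [0.4528, -0.1353, 0.2271]
ee_rot: [-1.521, 1.106, -1.719]
force: [0.6, 0.2, 0.7]
width: 1.002
```

Run:
```python
from go import *
st()
Rg=Rt(yd,np.radians(30))
rel(PD(0,.05,.068)-.07*Rg[:,1],Rg);rel(PD(0,.05,.068),Rg)
s=get_image("scene");crop(s,(140,160,280,300),5,"n2s",pts=[])
```

```text
t 14.1 tcp [ 0.4528 -0.1353  0.2271] gp [ 0.4525 -0.1367  0.2245] F [0.6 0.2 0.7] w 1.002
R cols x,y,z: [[-0.177, -0.851, 0.494], [-0.097, -0.485, -0.869], [0.979, -0.201, 0.004]] q [ 0.25  0.34 -0.53  1.95  0.67  1.24 -0.82]
shift [-0.0004, 0.0985, -0.0037] turn [-0.21, -0.03, -0.39] | 0.099 0.4
shift [0.0, 0.1685, -0.0039] turn [-0.21, -0.03, -0.39] | 0.169 0.4
```

View pics/n2s.png

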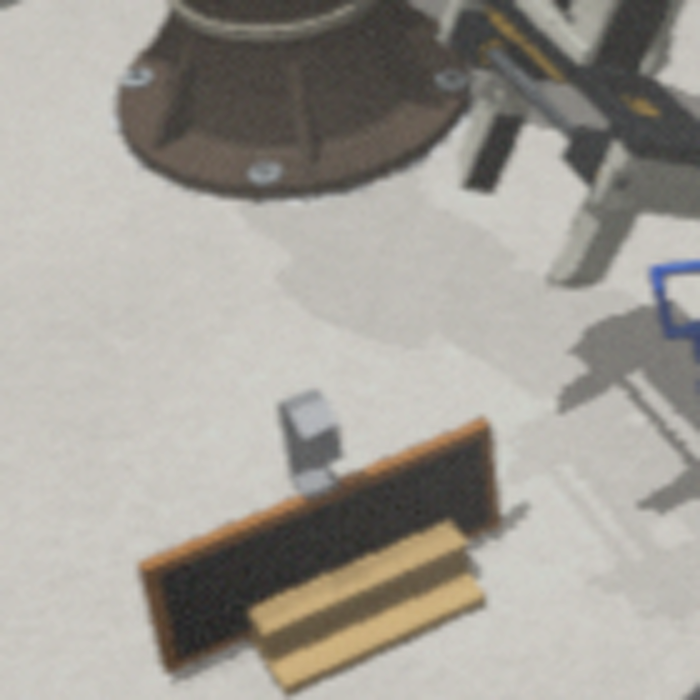

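Call:
arm_command --plan '[[[0,0.03,-0.002],[0,0,-0.2]],[[0,0.06,-0.003],[0,0,-0.4]],[[0,0.09,-0.004],[0,0,-0.4]],[[0,0.12,-0.004],[0,0,-0.4]],[[0,0.14,-0.004],[0,0,-0.4]]]'

```text
clock: 14.65
position: [0.4339, -0.2045, 0.1038]
ee_rot: [-1.529, 1.102, -1.726]
force: [0.5, 0.2, -0.2]
width: 0.999
```

Call:
arm_command --plan '[[[0,0.012,0],[0,0,0]],[[0,0.024,0],[0,0,0]],[[0,0.028,0],[0,0,0]],[[0,0.028,0],[0,0,0]],[[0,0.028,0],[0,0,0]]]'

```text
clock: 15.15
position: [0.4306, -0.217, 0.0797]
ee_rot: [-1.531, 1.102, -1.724]
force: [0.3, 0.8, 0.3]
width: 0.998
```

Run:
```python
from go import *
st()
Rg=Rt(yd,np.radians(30))
rel(PD(0,.05,.068),Rg)
s=get_image("scene");crop(s,(140,180,280,300),5,"n3s",pts=[])
t=get_image("top");crop(t,(360,190,480,290),5,"n3t",pts=[])
```

```text
t 15.15 tcp [ 0.4306 -0.217   0.0797] gp [ 0.4303 -0.2185  0.0771] F [0.3 0.8 0.3] w 0.998
R cols x,y,z: [[-0.175, -0.847, 0.502], [-0.1, -0.492, -0.865], [0.98, -0.201, 0.001]] q [ 0.3   0.54 -0.42  2.14  0.94  0.94 -1.03]
shift [-0.0006, -0.0013, 0.0018] turn [-0.1, 0.03, 0.15] | 0.002 0.2
```

View pics/n3s.png

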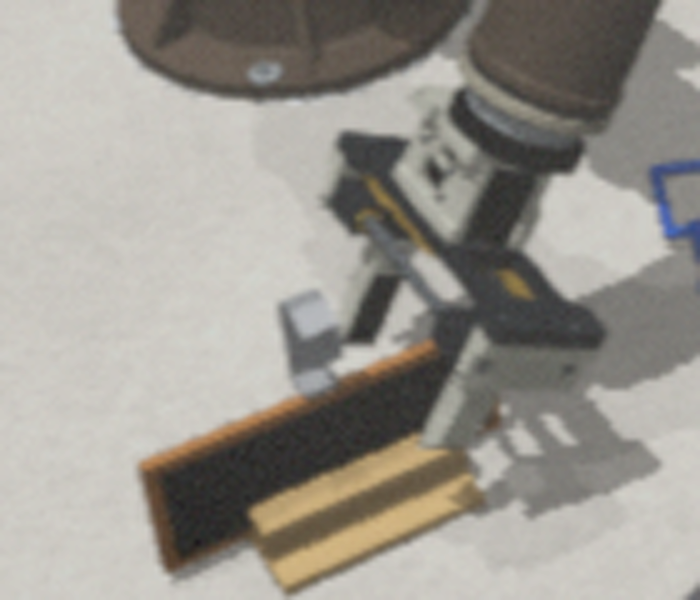

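View pics/n3t.png

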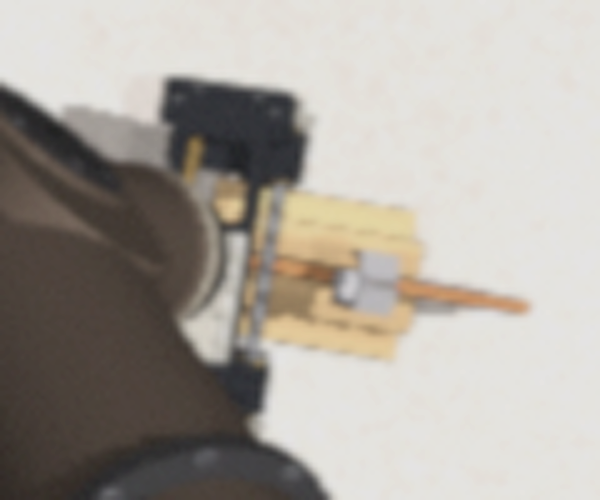

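Call:
arm_command --plan '[[[0,0,0.001],[0,0,0]],[[0,0,0.001],[0,0,0]],[[0,0,0.001],[0,0,0]],[[0,0,0.001],[0,0,0]],[[0,0,0.001],[0,0,0]]]' --fingers 1 --squeeze 55

```text
clock: 15.75
position: [0.4309, -0.2176, 0.0792]
ee_rot: [-1.532, 1.103, -1.723]
force: [0.3, 0.1, -0.5]
width: 0.617
```

Call:
arm_command --plan '[[[0,0,0],[0,0,0]],[[0,0,0],[0,0,0]],[[0,0,0],[0,0,0]],[[0,0,0],[0,0,0]],[[0,0,0],[0,0,0]]]'

```text
clock: 16.25
position: [0.431, -0.2176, 0.0792]
ee_rot: [-1.532, 1.103, -1.723]
force: [-0.2, -0.8, -0.2]
width: 0.175
```

Call:
arm_command --plan '[[[0,0,0],[0,0,0]],[[0,0,0],[0,0,0]],[[0,0,0],[0,0,0]],[[0,0,0],[0,0,0]],[[0,0,0],[0,0,0]]]'

```text
clock: 16.75
position: [0.433, -0.2176, 0.0794]
ee_rot: [-1.529, 1.099, -1.724]
force: [6.1, -3.0, -1.6]
width: 0.084
```

Call:
arm_command --plan '[[[0.005,-0.0087,0],[0,0,0]],[[0.0125,-0.0217,0],[0,0,0]],[[0.0225,-0.039,0],[0,0,0]],[[0.0375,-0.065,0],[0,0,0]],[[0.0525,-0.091,0],[0,0,0]]]'

```text
clock: 17.25
position: [0.4305, -0.217, 0.1848]
ee_rot: [-1.533, 1.104, -1.722]
force: [0.4, -1.2, -1.8]
width: 0.085
```

Run:
```python
from go import *
import pickle
st();loc()
s=get_image("scene");crop(s,(140,130,280,260),5,"n4s",pts=[])
t=get_image("top");crop(t,(360,190,480,290),5,"n4t",pts=[])
pickle.dump((s,t),open("p3.pkl","wb"))
```

```text
t 17.25 tcp [ 0.4305 -0.217   0.1848] gp [ 0.4301 -0.2185  0.1822] F [ 0.4 -1.2 -1.8] w 0.085
R cols x,y,z: [[-0.174, -0.847, 0.502], [-0.103, -0.491, -0.865], [0.979, -0.202, -0.001]] q [ 0.36  0.37 -0.47  2.05  0.76  1.09 -0.78]
bracket-local gp [-0.2356 -0.1965  0.1822]
```

View pics/n4s.png

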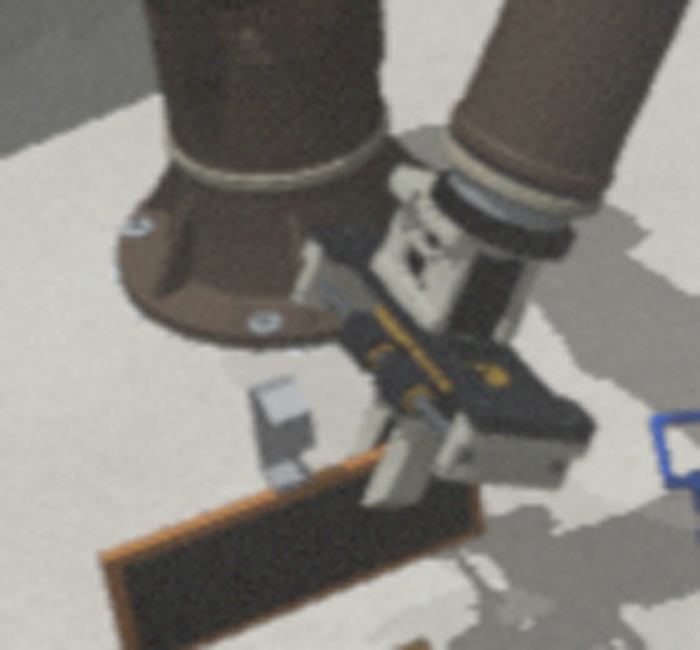

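View pics/n4t.png

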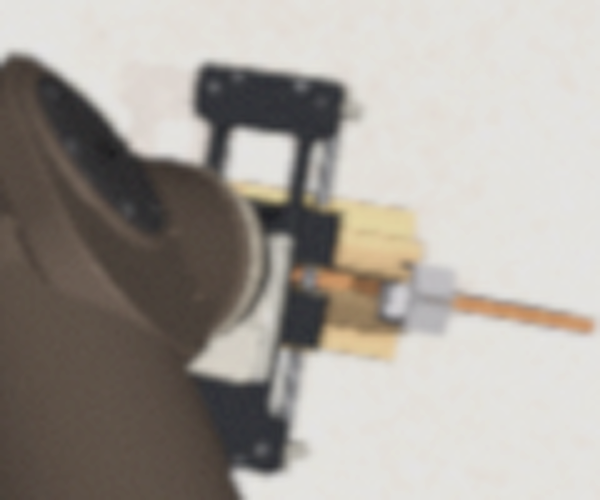

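```bash
cat > ov3.py <<'E'
from ov import *
from go import *
def T2(o,Rm,m): return np.atleast_2d(np.array(m,float))@Rm.T+o
def bl(p,o,Rm): return [tuple(proj(p,T2(o,Rm,[a,b]))) for a,b in brd]
def boardpose(roll=0,ofs=(0,-.05,-.068),base=None):
    ob=observe();R0=R.from_rotvec(ob["ee_rot"]).as_matrix();gp=ob["position"]+.003*R0[:,1]
    # board frame from tool: x=tool z ; undo 30deg tilt
    Rm=R0@Rt(0,np.radians(30)).T@R.from_euler("x",roll).as_matrix()
    return gp+Rm@np.array(ofs),Rm
E
python3 - <<'E' | tail -3
from ov3 import *
s,t=pickle.load(open("p3.pkl","rb"))
o,Rm=boardpose();print(o,Rm.round(3).tolist())
crop(s,(150,190,260,270),7,"w1",lines=bl(s,o,Rm));crop(t,(390,210,490,270),7,"w2",lines=bl(t,o,Rm))
E
```

```text
[0.4058 0.2057] -10.797137696797352
[[0.2, 0.5], [0.2, -0.5], [-0.3, 0.9], [4.9, 1.7], [-0.4, -0.0]]
[ 0.4225 -0.2679  0.1168] [[0.979, 0.202, -0.005], [-0.202, 0.979, 0.004], [0.005, -0.003, 1.0]]
```

View pics/w1.png

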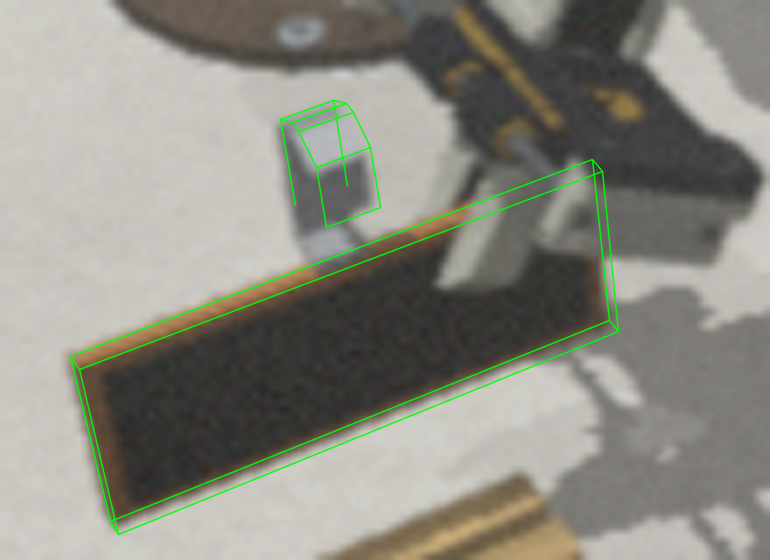

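View pics/w2.png

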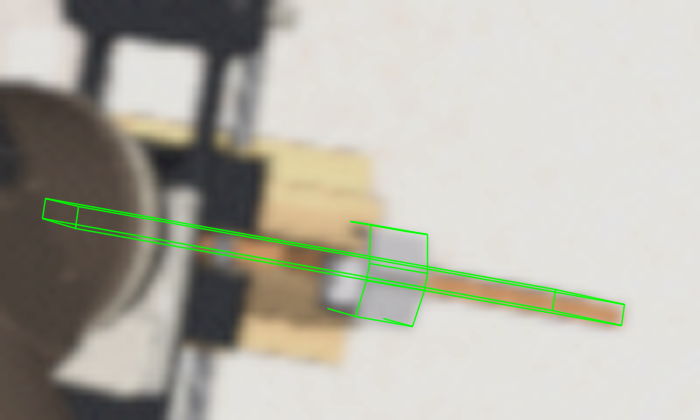

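```bash
cat > ov4.py <<'E'
from ov import *
from go import *
s,t=pickle.load(open("p2.pkl","rb"))
o=P(0,-.0005,.33)
def L(dx,tilt,dyaw,dy):
    Rm=R.from_euler("ZY",[yb+dyaw,tilt]).as_matrix(); c=P(dx,dy,.33)
    return [tuple(proj(s,(np.array([a,b])-[0,0,.149])@Rm.T+c)) for a,b in hang]
for i,tl in enumerate((0,.06)): crop(s,(315,155,360,230),8,f"x{i}",lines=L(0,tl,0,-.0005))
cv2.imwrite("pics/x.png",np.hstack([cv2.imread(f"pics/x{i}.png") for i in (0,1)]))
E
python3 ov4.py >/dev/null
```

```text
(no output)
```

View pics/x.png

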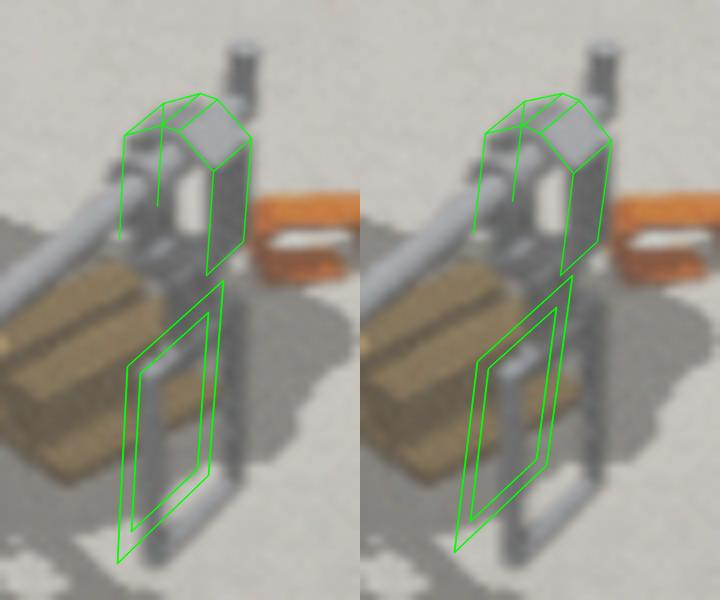

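```bash
cat >> ov4.py <<'E'
s=get_image("scene"); pickle.dump(s,open("p4.pkl","wb"))
for i,tl in enumerate((-.08,-.1)): crop(s,(315,155,360,230),8,f"x{i}",lines=L(0.000,tl,0,-.0005))
cv2.imwrite("pics/x.png",np.hstack([cv2.imread(f"pics/x{i}.png") for i in (0,1)]))
for tl in (-.08,-.1):
    Rm=R.from_euler("ZY",[yb,tl]).as_matrix(); print("bar",Rm[:,2]*-.145)
E
python3 ov4.py|tail -2
```

```text
bar [ 0.0114  0.0019 -0.1445]
bar [ 0.0143  0.0023 -0.1443]
```

View pics/x.png

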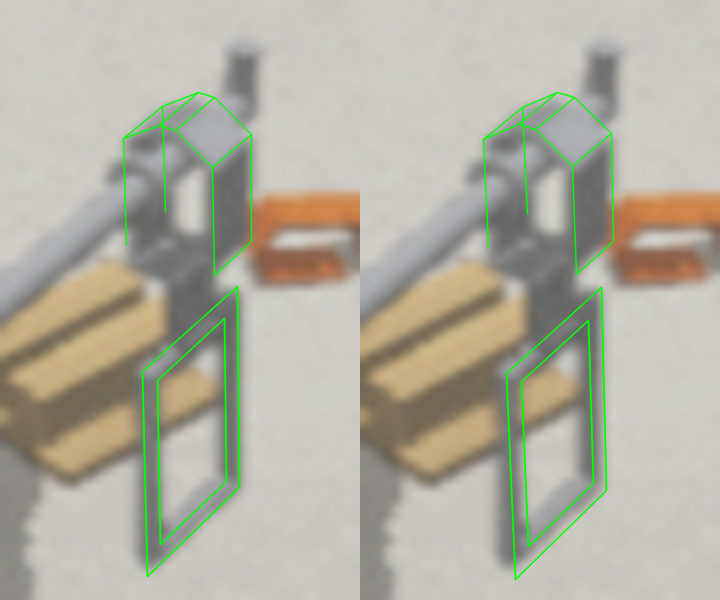

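Run:
```python
from go import *
st();Rg=Rt(yb,np.radians(30))
rel(P(-.13,.05,.175),Rg)
```

```text
t 17.4 tcp [ 0.4318 -0.2172  0.1855] gp [ 0.4315 -0.2187  0.1829] F [ 1.1  0.3 -2.7] w 0.082
R cols x,y,z: [[-0.177, -0.847, 0.502], [-0.099, -0.492, -0.865], [0.979, -0.202, 0.004]] q [ 0.36  0.36 -0.47  2.05  0.77  1.09 -0.78]
shift [-0.2355, -0.1276, 0.0089] turn [10.29, -18.17, 0.18] | 0.268 20.9
```

Call:
arm_command --plan '[[[-0.015,-0.008,0.0],[0.6,-1.1,0]],[[-0.04,-0.022,0.001],[1.7,-3.1,0]],[[-0.068,-0.037,0.002],[3,-5.3,0]],[[-0.096,-0.052,0.003],[4.2,-7.4,0.1]],[[-0.125,-0.068,0.0045],[5.5,-9.6,0.1]]]'

```text
clock: 17.9
position: [0.4635, -0.077, 0.1787]
ee_rot: [-1.585, 0.922, -1.587]
force: [1.2, 0.7, -2.3]
width: 0.082
```

Run:
```python
from go import *
st();loc();Rg=Rt(yb,np.radians(30))
rel(P(-.13,.05,.17),Rg)
```

```text
t 17.9 tcp [ 0.4635 -0.077   0.1787] gp [ 0.4635 -0.0785  0.1761] F [ 1.2  0.7 -2.3] w 0.082
R cols x,y,z: [[-0.005, -0.866, 0.501], [-0.006, -0.501, -0.866], [1.0, -0.007, -0.003]] q [ 0.14  0.41 -0.58  2.03  0.76  1.16 -0.89]
bracket-local gp [-0.1803 -0.0635  0.1761]
shift [-0.1072, -0.055, 0.0304] turn [4.97, -8.24, 0.03] | 0.124 9.6
```

Call:
arm_command --plan '[[[-0.022,-0.011,0.006],[1,-1.6,0]],[[-0.045,-0.023,0.013],[2,-3.3,0]],[[-0.068,-0.035,0.019],[3.1,-5,0]],[[-0.09,-0.046,0.025],[4.1,-6.7,0]],[[-0.107,-0.055,0.03],[5,-8.2,0]]]'

```text
clock: 18.4
position: [0.4948, 0.0434, 0.1726]
ee_rot: [-1.614, 0.765, -1.471]
force: [1.3, 0.3, -1.7]
width: 0.083
```

Call:
arm_command --plan '[[[0,0,0],[0,0,0]],[[0,0,0],[0,0,0]],[[0,0,0],[0,0,0]]]'

```text
clock: 18.7
position: [0.495, 0.04, 0.1738]
ee_rot: [-1.614, 0.768, -1.477]
force: [-0.6, 0.2, -1.0]
width: 0.082
```

```bash
python3 - <<'E' | grep -v '\[\['
from ov3 import *
st();loc();Rg=Rt(yb,np.radians(30))
rel(P(-.06,.0495,.1575),Rg)
s=get_image("scene");t=get_image("top");pickle.dump((s,t),open("p5.pkl","wb"))
o,Rm=boardpose()
crop(s,(240,140,380,260),5,"y1",lines=bl(s,o,Rm));crop(t,(270,120,410,230),5,"y2",lines=bl(t,o,Rm))
E
```

```text
bracket
[0.6313 0.0131] 9.214966208776271
board
[ 0.4222 -0.2666] -11.747706551977286
bholder
[ 0.4243 -0.2596] -11.503711937262185
hholder
[0.4128 0.213 ] -3.474538908472529
hanger
[0.4058 0.2057] -10.797137696797352
t 18.7 tcp [0.495  0.04   0.1738] gp [0.4952 0.0385 0.1712] F [-0.6  0.2 -1. ] w 0.082
bracket-local gp [-0.1303  0.0469  0.1712]
shift [-0.0095, 0.0105, 0.0702] turn [0.03, -0.26, 0.12] | 0.072 0.3
```

View pics/y1.png

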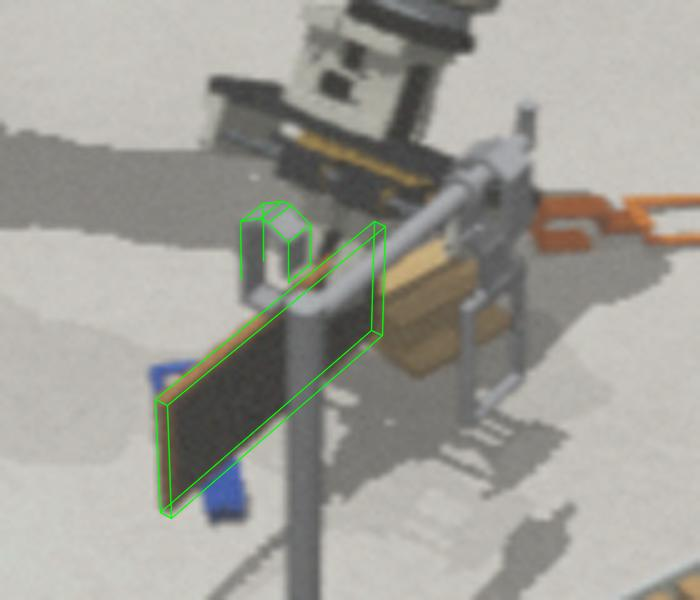

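View pics/y2.png

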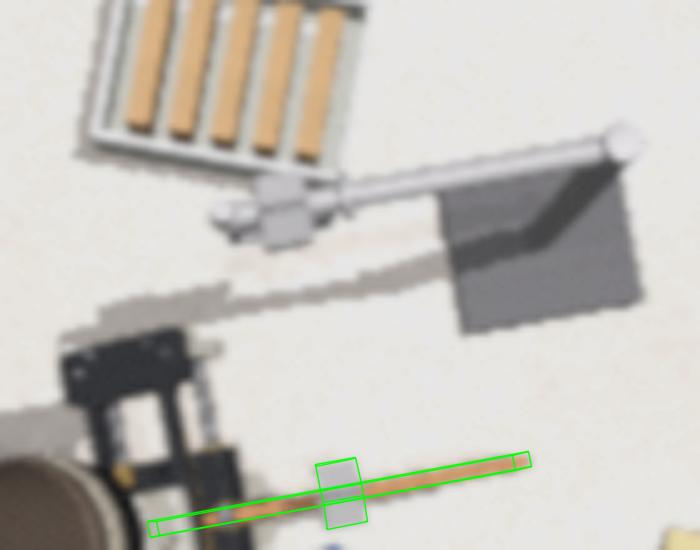

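Call:
arm_command --plan '[[[-0.002,0.002,0.014],[0,0,0]],[[-0.004,0.004,0.028],[0,0,0]],[[-0.006,0.006,0.042],[0,-0.2,0]],[[-0.008,0.008,0.056],[0,-0.2,0]],[[-0.0095,0.0105,0.07],[0,-0.2,0]]]'

```text
clock: 19.3
position: [0.5654, 0.0545, 0.1603]
ee_rot: [-1.614, 0.766, -1.474]
force: [0.5, -0.3, -2.8]
width: 0.082
```

Call:
arm_command --plan '[[[0,0,0],[0,0,0]],[[0,0,0],[0,0,0]],[[0,0,0],[0,0,0]]]'

```text
clock: 19.6
position: [0.5637, 0.0546, 0.1605]
ee_rot: [-1.615, 0.766, -1.473]
force: [-0.6, 0.5, -2.7]
width: 0.086
```

```bash
python3 - <<'E' | tail -4
from ov3 import *
st();loc();Rg=Rt(yb,np.radians(30))
rel(P(.01,.0495,.1575),Rg)
s=get_image("scene");t=get_image("top");pickle.dump((s,t),open("p5.pkl","wb"))
o,Rm=boardpose()
crop(s,(270,140,380,240),7,"y1",lines=bl(s,o,Rm)[:40]);crop(t,(280,130,400,220),6,"y2",lines=bl(t,o,Rm))
E
```

```text
t 19.6 tcp [0.5637 0.0546 0.1605] gp [0.564  0.0532 0.1579] F [-0.6  0.5 -2.7] w 0.086
R cols x,y,z: [[0.138, -0.854, 0.501], [0.081, -0.495, -0.865], [0.987, 0.159, 0.001]] q [-0.07  0.59 -0.61  1.79  0.83  1.28 -0.91]
bracket-local gp [-0.0601  0.0503  0.1579]
shift [0.0004, 0.0008, 0.0701] turn [-0.03, -0.04, 0.08] | 0.07 0.1
```

View pics/y1.png

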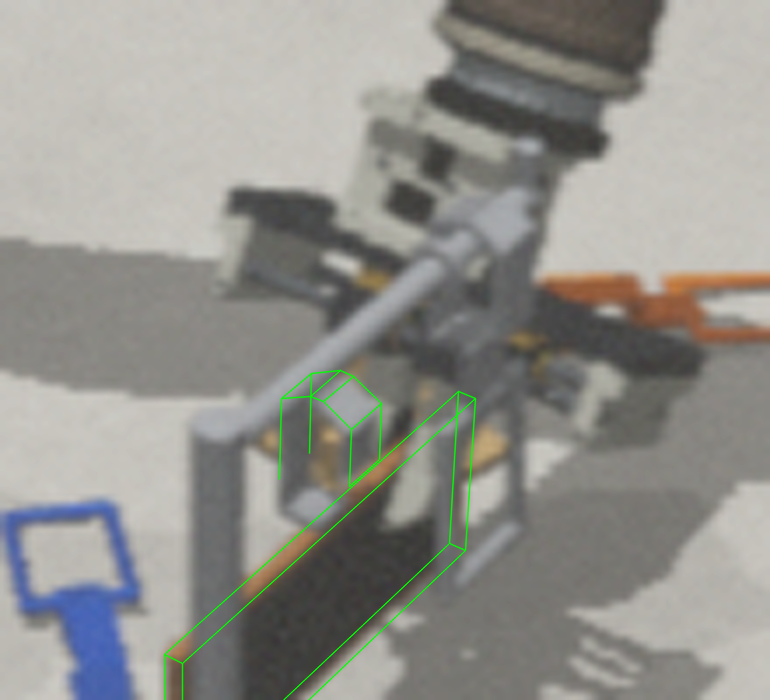

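View pics/y2.png

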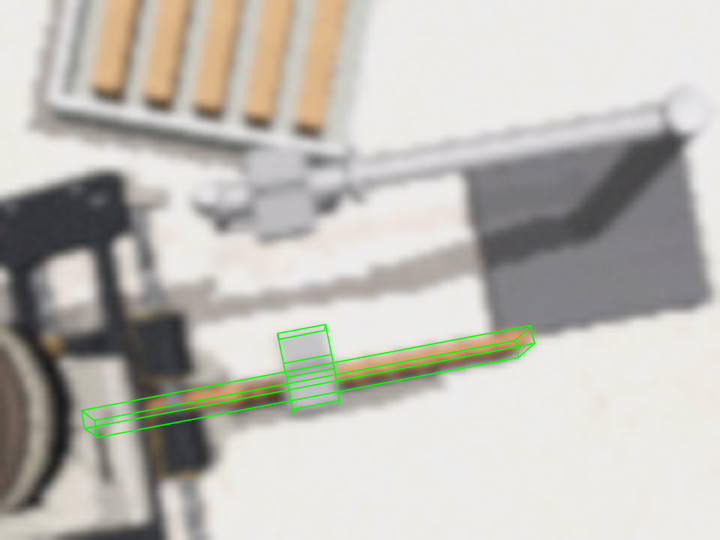

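Call:
arm_command --plan '[[[0,0.0005,0.007],[0,0,0]],[[0,0.0008,0.015],[0,0,0]],[[0,0.0008,0.023],[0,0,0]],[[0,0.0008,0.031],[0,0,0]],[[0,0.0008,0.038],[0,0,0]]]'

```text
clock: 20.2
position: [0.6025, 0.0606, 0.1598]
ee_rot: [-1.614, 0.766, -1.473]
force: [-1.0, 0.5, -2.3]
width: 0.087
```

Call:
arm_command --plan '[[[0,0,0],[0,0,0]],[[0,0,0],[0,0,0]]]'

```text
clock: 20.4
position: [0.6016, 0.0606, 0.1596]
ee_rot: [-1.615, 0.766, -1.473]
force: [1.0, 0.1, -1.3]
width: 0.081
```

```bash
python3 - <<'E' | tail -4
from ov3 import *
st();loc();Rg=Rt(yb,np.radians(30))
rel(P(.01,.0495,.1575),Rg)
s=get_image("scene")
crop(s,(290,140,380,240),7,"y3",pts=[])
E
```

```text
t 20.4 tcp [0.6016 0.0606 0.1596] gp [0.6018 0.0591 0.157 ] F [ 1.   0.1 -1.3] w 0.081
R cols x,y,z: [[0.138, -0.854, 0.501], [0.081, -0.494, -0.865], [0.987, 0.16, 0.001]] q [-0.08  0.64 -0.59  1.7   0.84  1.31 -0.86]
bracket-local gp [-0.0218  0.0502  0.157 ]
shift [0.0008, -0.0, 0.0318] turn [-0.03, -0.04, 0.06] | 0.032 0.1
```

View pics/y3.png

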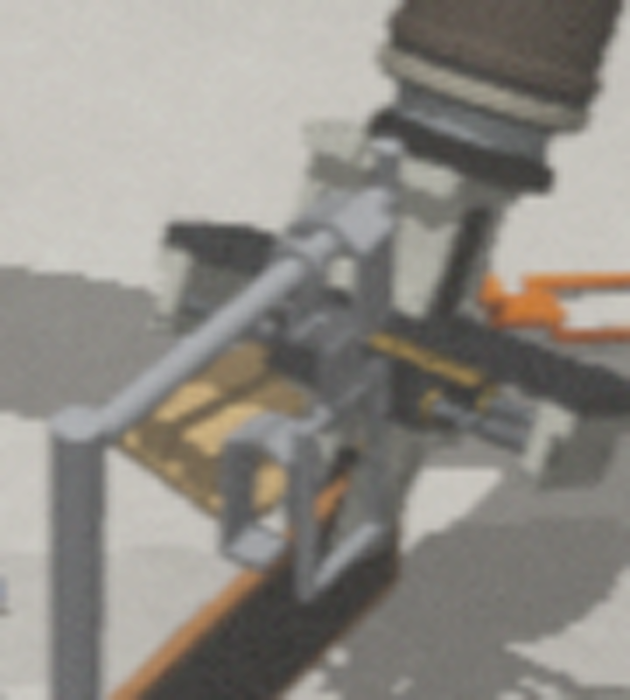

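Call:
arm_command --plan '[[[0,0,0.005],[0,0,0]],[[0,0,0.01],[0,0,0]],[[0,0,0.014],[0,0,0]],[[0,0,0.018],[0,0,0]]]'

```text
clock: 20.85
position: [0.6198, 0.0635, 0.1599]
ee_rot: [-1.614, 0.766, -1.473]
force: [-0.3, -0.4, -1.4]
width: 0.086
```

```bash
python3 - <<'E' | tail -4
from ov3 import *
st();loc();Rg=Rt(yb,np.radians(30))
rel(P(.01,.0495,.1575),Rg)
s=get_image("scene")
crop(s,(310,160,370,240),8,"y4",pts=[])
E
```

```text
t 20.85 tcp [0.6198 0.0635 0.1599] gp [0.6201 0.062  0.1573] F [-0.3 -0.4 -1.4] w 0.086
R cols x,y,z: [[0.138, -0.854, 0.501], [0.081, -0.494, -0.865], [0.987, 0.16, 0.001]] q [-0.09  0.66 -0.58  1.65  0.85  1.32 -0.84]
bracket-local gp [-0.0033  0.0501  0.1573]
shift [0.0006, 0.0001, 0.0133] turn [-0.05, -0.05, 0.07] | 0.013 0.1
```

View pics/y4.png

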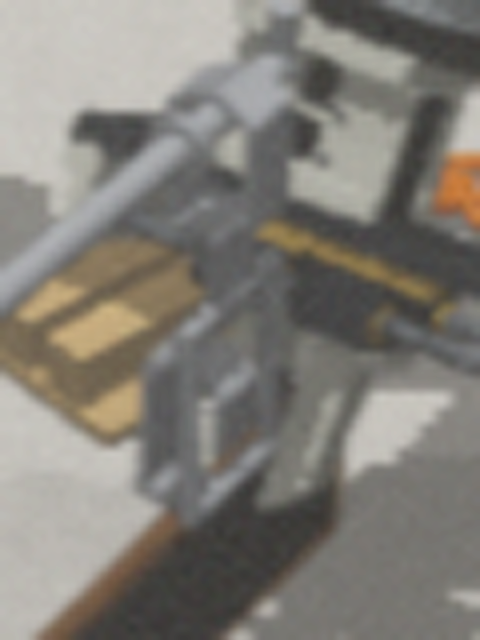

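Call:
arm_command --plan '[[[0,0,0.004],[0,0,0]],[[0,0,0.008],[0,0,0]],[[0,0,0.012],[0,0,0]],[[0,0,0.013],[0,0,0]],[[0,0,0.013],[0,0,0]]]'

```text
clock: 21.4
position: [0.6324, 0.0655, 0.1598]
ee_rot: [-1.614, 0.766, -1.473]
force: [-0.1, -0.2, -1.8]
width: 0.087
```

```bash
python3 - <<'E' | tail -5
from ov3 import *
st();loc();Rg=Rt(yb,np.radians(30))
rel(P(.01,.0495,.1195),Rg)
s=get_image("scene");t=get_image("top");pickle.dump((s,t),open("p6.pkl","wb"))
crop(s,(310,160,370,240),8,"y5",pts=[])
o,Rm=boardpose()
crop(s,(310,160,370,240),8,"y5b",lines=bl(s,o,Rm))
cv2.imwrite("pics/y55.png",np.hstack([cv2.imread("pics/y5.png"),cv2.imread("pics/y5b.png")])[:600,:800])
E
```

```text
[[0.2, 0.5], [0.2, -0.5], [-0.3, 0.9], [4.9, 1.7], [-0.4, -0.0]]
t 21.4 tcp [0.6324 0.0655 0.1598] gp [0.6326 0.064  0.1572] F [-0.1 -0.2 -1.8] w 0.087
R cols x,y,z: [[0.138, -0.854, 0.501], [0.081, -0.494, -0.865], [0.987, 0.16, 0.001]] q [-0.09  0.68 -0.58  1.62  0.85  1.33 -0.83]
bracket-local gp [0.0094 0.0501 0.1572]
shift [-0.0184, 0.0329, 0.0005] turn [-0.04, -0.05, 0.07] | 0.038 0.1
```

View pics/y55.png

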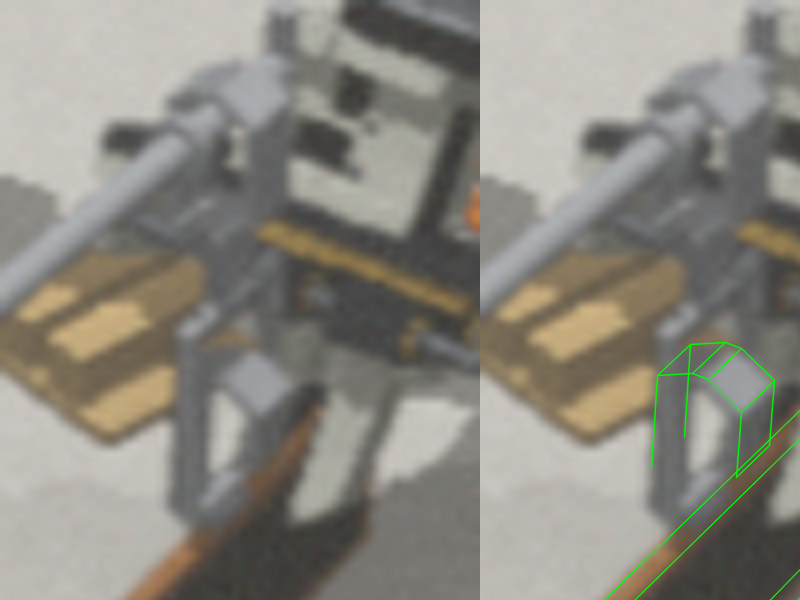

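Call:
arm_command --plan '[[[-0.0035,0.006,0],[0,0,0]],[[-0.0075,0.013,0],[0,0,0]],[[-0.0115,0.02,0],[0,0,0]],[[-0.015,0.026,0],[0,0,0]],[[-0.0165,0.0285,0],[0,0,0]]]'

```text
clock: 22.0
position: [0.6318, 0.0653, 0.1257]
ee_rot: [-1.616, 0.766, -1.472]
force: [-0.7, 0.2, -1.4]
width: 0.083
```

Call:
arm_command --plan '[[[-0.0005,0.001,0],[0,0,0]],[[-0.001,0.0015,0],[0,0,0]]]'

```text
clock: 22.2
position: [0.6323, 0.0657, 0.1252]
ee_rot: [-1.614, 0.766, -1.473]
force: [0.9, -0.3, -2.0]
width: 0.086
```

```bash
python3 - <<'E' | tail -5
from ov3 import *
st();loc();Rg=Rt(yb,np.radians(30))
rel(P(.01,.0495,.1185),Rg)
s=get_image("scene")
crop(s,(300,150,380,250),6,"y6",pts=[])
E
```

```text
[[0.2, 0.5], [0.2, -0.5], [-0.3, 0.9], [4.9, 1.7], [-0.4, -0.0]]
t 22.2 tcp [0.6323 0.0657 0.1252] gp [0.6326 0.0642 0.1226] F [ 0.9 -0.3 -2. ] w 0.086
R cols x,y,z: [[0.138, -0.854, 0.501], [0.081, -0.494, -0.865], [0.987, 0.16, 0.001]] q [-0.1   0.72 -0.56  1.64  0.88  1.29 -0.87]
bracket-local gp [0.0094 0.0502 0.1226]
shift [-0.0014, 0.0039, 0.0006] turn [-0.05, -0.05, 0.07] | 0.004 0.1
```

View pics/y6.png

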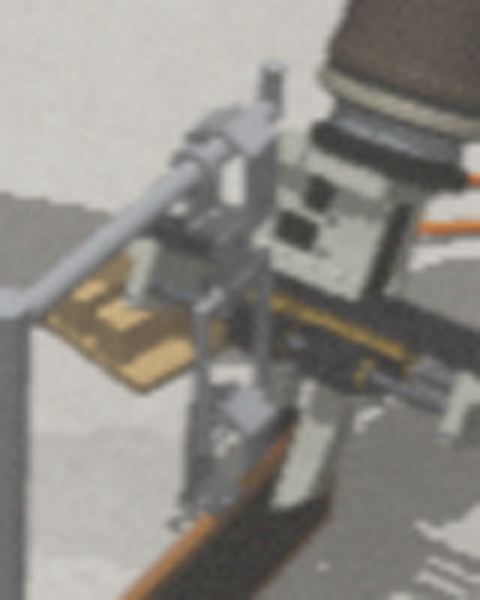

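Continue down in about 1 mm steps, until the force shows the weight taken over.

Call:
arm_command --plan '[[[-0.001,0.0018,0],[0,0,0]],[[-0.0015,0.0026,0],[0,0,0]],[[-0.0015,0.0026,0],[0,0,0]]]'

```text
clock: 22.55
position: [0.6323, 0.0656, 0.1221]
ee_rot: [-1.614, 0.766, -1.473]
force: [-0.4, 1.1, -2.0]
width: 0.081
```

Call:
arm_command --plan '[[[-0.0005,0.0009,0],[0,0,0]],[[-0.001,0.0018,0],[0,0,0]]]'

```text
clock: 22.75
position: [0.6323, 0.0656, 0.1201]
ee_rot: [-1.614, 0.765, -1.473]
force: [0.3, -0.3, -2.9]
width: 0.084
```

Call:
arm_command --plan '[[[-0.0005,0.0009,0],[0,0,0]],[[-0.0005,0.0009,0],[0,0,0]]]'

```text
clock: 22.95
position: [0.6324, 0.0654, 0.1192]
ee_rot: [-1.614, 0.765, -1.474]
force: [-0.2, -0.4, -1.2]
width: 0.085
```

Call:
arm_command --plan '[[[-0.0005,0.0009,0],[0,0,0]],[[-0.001,0.0017,0],[0,0,0]]]'

```text
clock: 23.15
position: [0.6331, 0.065, 0.1186]
ee_rot: [-1.614, 0.764, -1.476]
force: [0.0, 0.7, 12.4]
width: 0.08
```

```bash
python3 - <<'E' | tail -4
from ov3 import *
st();loc()
s=get_image("scene");pickle.dump(s,open("p7.pkl","wb"))
crop(s,(310,160,370,240),8,"y7",pts=[])
o,Rm=boardpose()
crop(s,(310,160,370,240),8,"y7b",lines=bl(s,o,Rm))
cv2.imwrite("pics/y77.png",np.hstack([cv2.imread("pics/y7.png")[100:,:400],cv2.imread("pics/y7b.png")[100:,:400]]))
E
```

```text
[[0.2, 0.5], [0.2, -0.5], [-0.3, 0.9], [4.9, 1.7], [-0.4, -0.0]]
t 23.15 tcp [0.6331 0.065  0.1186] gp [0.6333 0.0635 0.116 ] F [ 0.   0.7 12.4] w 0.08
R cols x,y,z: [[0.136, -0.854, 0.503], [0.083, -0.496, -0.864], [0.987, 0.159, 0.003]] q [-0.1   0.72 -0.56  1.65  0.89  1.28 -0.88]
bracket-local gp [0.0101 0.0494 0.116 ]
```

View pics/y77.png

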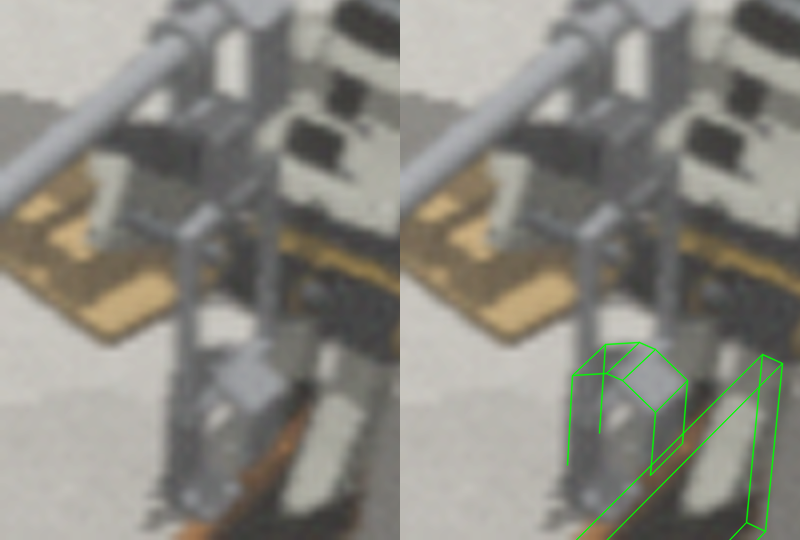

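Call:
arm_command --plan '[[[0.0004,-0.0008,0],[0,0,0]],[[0.0004,-0.0008,-0.002],[0,0,0]],[[0.0004,-0.0008,-0.004],[0,0,0]],[[0.0004,-0.0008,-0.006],[0,0,0]],[[0.0004,-0.0008,-0.006],[0,0,0]]]'

```text
clock: 23.7
position: [0.6265, 0.0644, 0.1188]
ee_rot: [-1.614, 0.764, -1.474]
force: [0.6, 0.1, 5.2]
width: 0.083
```

Run:
```python
from go import *
st();loc()
```

```text
t 23.7 tcp [0.6265 0.0644 0.1188] gp [0.6268 0.063  0.1162] F [0.6 0.1 5.2] w 0.083
R cols x,y,z: [[0.137, -0.854, 0.502], [0.082, -0.495, -0.865], [0.987, 0.16, 0.002]] q [-0.1   0.72 -0.56  1.66  0.88  1.27 -0.89]
bracket-local gp [0.0035 0.0499 0.1162]
```

Call:
arm_command --plan '[[[0.0003,-0.0005,0],[0,0,0]],[[0.0003,-0.0005,0],[0,0,0]],[[0.0003,-0.0005,0],[0,0,0]]]'

```text
clock: 24.0
position: [0.6265, 0.0646, 0.1188]
ee_rot: [-1.614, 0.765, -1.474]
force: [-0.2, 0.7, 5.9]
width: 0.086
```

Call:
arm_command --plan '[[[0,0,0],[0,0,0]],[[0,0,0],[0,0,0]],[[0,0,0],[0,0,0]],[[0,0,0],[0,0,0]],[[0,0,0],[0,0,0]]]' --fingers -1

```text
clock: 24.5
position: [0.6263, 0.0647, 0.1184]
ee_rot: [-1.615, 0.766, -1.473]
force: [-0.2, 0.4, -0.3]
width: 0.47
```

Call:
arm_command --plan '[[[0,0,0],[0,0,0]],[[0,0,0],[0,0,0]],[[0,0,0],[0,0,0]],[[0,0,0],[0,0,0]],[[0,0,0],[0,0,0]]]'

```text
clock: 25.0
position: [0.6263, 0.0646, 0.1185]
ee_rot: [-1.614, 0.766, -1.473]
force: [-0.1, -1.7, 0.7]
width: 0.903
```

Run:
```python
from go import *
st();loc()
s=get_image("scene");t=get_image("top")
crop(s,(260,140,400,260),5,"z1",pts=[]);crop(t,(270,120,410,220),5,"z1t",pts=[])
```

```text
t 25.0 tcp [0.6263 0.0646 0.1185] gp [0.6266 0.0632 0.116 ] F [-0.1 -1.7  0.7] w 0.903
R cols x,y,z: [[0.138, -0.854, 0.501], [0.081, -0.494, -0.865], [0.987, 0.16, 0.001]] q [-0.1   0.72 -0.56  1.66  0.88  1.27 -0.89]
bracket-local gp [0.0033 0.0502 0.116 ]
```

View pics/z1.png

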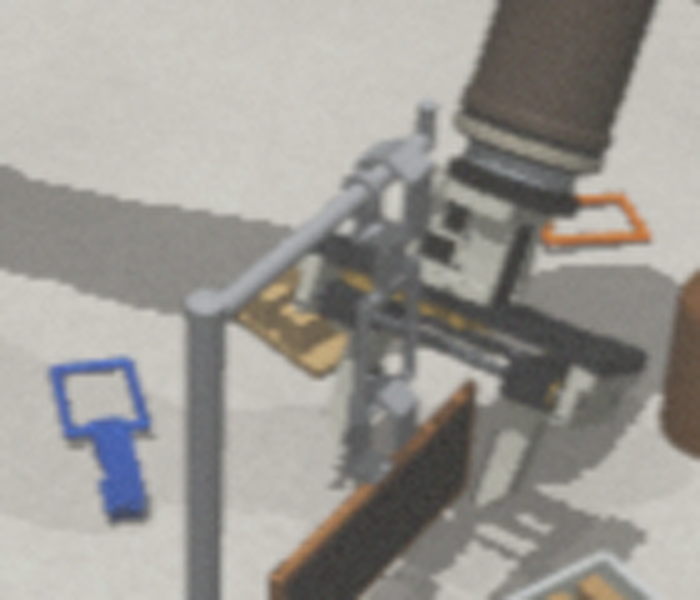

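View pics/z1t.png

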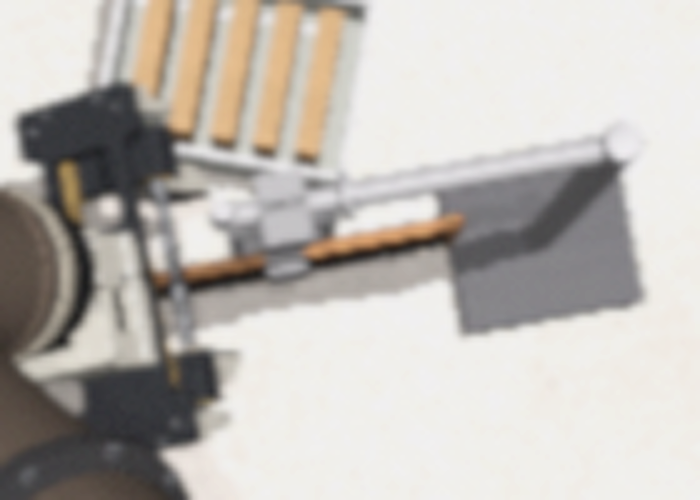

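Call:
arm_command --plan '[[[0,-0.008,0],[0,0,0]],[[0,-0.02,0],[0,0,0]],[[0,-0.04,0],[0,0,0]],[[0,-0.06,0],[0,0,0]],[[0,-0.085,0],[0,0,0]]]'

```text
clock: 25.6
position: [0.6192, 0.1074, 0.1934]
ee_rot: [-1.614, 0.766, -1.473]
force: [0.9, 0.1, -0.1]
width: 1.004
```

Call:
arm_command --plan '[[[0,-0.03,0],[0,0,0]],[[0,-0.06,0],[0,0,0]],[[0,-0.09,0],[0,0,0]],[[0,-0.12,0],[0,0,0]],[[0,-0.15,0],[0,0,0]]]'

```text
clock: 26.1
position: [0.6067, 0.1822, 0.3242]
ee_rot: [-1.613, 0.765, -1.472]
force: [-0.3, 0.0, 0.8]
width: 0.997
```

Run:
```python
from go import *
st();loc()
s=get_image("scene");t=get_image("top")
crop(s,(260,140,400,260),5,"z2",pts=[]);crop(t,(270,120,410,220),5,"z2t",pts=[])
```

```text
t 26.1 tcp [0.6067 0.1822 0.3242] gp [0.6069 0.1808 0.3216] F [-0.3  0.   0.8] w 0.997
R cols x,y,z: [[0.138, -0.855, 0.5], [0.082, -0.493, -0.866], [0.987, 0.161, 0.002]] q [-0.26  0.58 -0.63  1.35  0.73  1.68 -0.76]
bracket-local gp [0.0027 0.1694 0.3216]
```

View pics/z2.png

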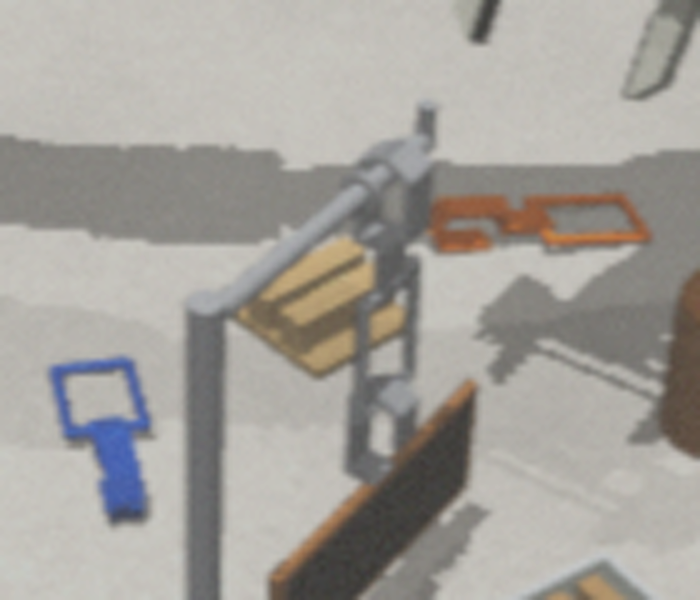

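View pics/z2t.png

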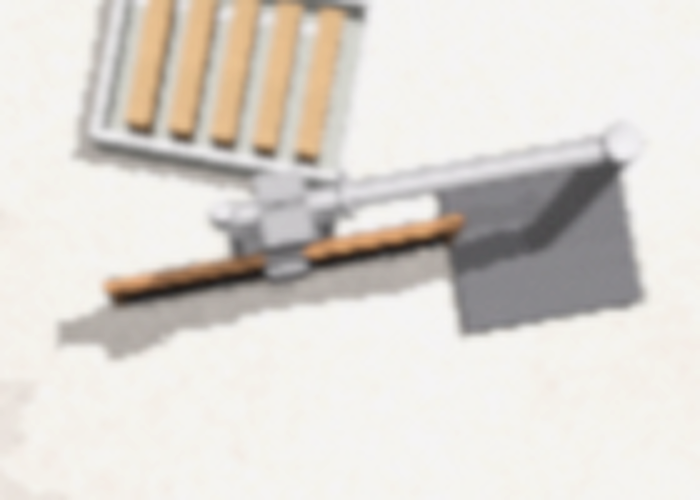

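Call:
arm_command --plan '[[[0,-0.02,-0.01],[0,0,0]],[[0,-0.04,-0.02],[0,0,0]],[[0,-0.06,-0.03],[0,0,0]],[[0,-0.06,-0.03],[0,0,0]],[[0,-0.06,-0.03],[0,0,0]]]'

```text
clock: 26.7
position: [0.5729, 0.2058, 0.3739]
ee_rot: [-1.614, 0.765, -1.473]
force: [-0.1, -0.3, -0.1]
width: 1.003
```

```bash
cat > mv.py <<'E'
from go import *
ims=[]
for k in range(40):
    p=get_image("scene" if k%2 else "top"); ims.append(cv2.GaussianBlur(p["color"].astype(np.float32),(0,0),1))
A=[i[130:300,250:400] for i in ims[1::2]];T=[i[100:230,280:420] for i in ims[0::2]]
print("scene diff vs last",[round(float(np.percentile(np.abs(a-A[-1]).max(2),99.8)),1) for a in A[:-1]])
print("top",[round(float(np.percentile(np.abs(a-T[-1]).max(2),99.8)),1) for a in T[:-1]])
print(observe()["clock"])
crop(p,(240,130,400,280),4,"zz",pts=[])
E
python3 mv.py
```

```text
scene diff vs last [4.6, 6.1, 5.3, 4.9, 3.9, 3.0, 1.8, 1.9, 2.0, 1.9, 1.9, 2.0, 1.9, 1.9, 1.9, 1.8, 1.8, 1.9, 1.9]
top [0.8, 0.8, 0.8, 0.8, 0.8, 0.9, 0.9, 0.8, 0.8, 0.9, 0.8, 0.7, 0.8, 0.8, 0.8, 0.8, 0.8, 0.8, 0.7]
28.7
```

View pics/zz.png

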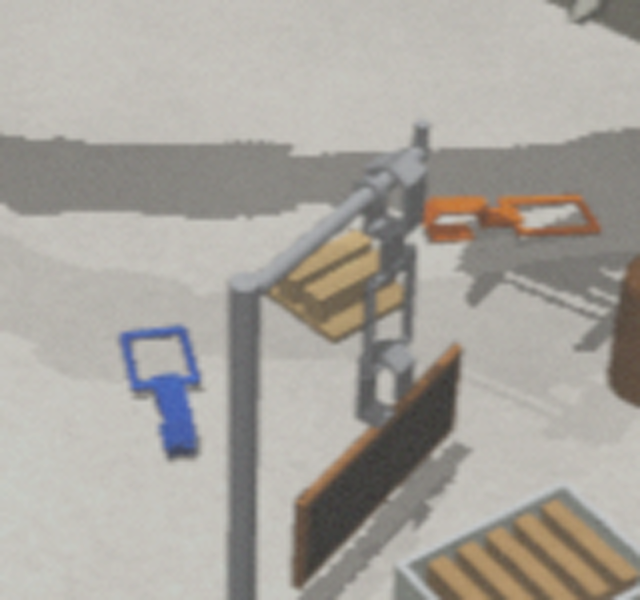

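Run:
```python
from go import *
import pickle
s0,t0=pickle.load(open("p0.pkl","rb"));t=get_image("top")
for n,(a,b,c,d) in {"syrup":(150,185,205,245),"cups":(140,185,440,490),"tray":(108,155,285,345)}.items():
    print(n,np.abs(cv2.blur(t0["color"][a:b,c:d].astype(np.float32),(3,3))-cv2.blur(t["color"][a:b,c:d].astype(np.float32),(3,3))).max(2).mean().round(2))
st();print(sign_off())
```

```text
syrup 46.57
cups 21.72
tray 21.29
t 28.75 tcp [0.5729 0.2057 0.3738] gp [0.5731 0.2042 0.3712] F [ 0.  -0.1  0.5] w 1.002
R cols x,y,z: [[0.138, -0.854, 0.501], [0.081, -0.494, -0.865], [0.987, 0.16, 0.001]] q [-0.3   0.53 -0.64  1.31  0.69  1.77 -0.77]
the job is handed in; nothing more can be done
None
```

Run:
```python
from go import *
import pickle
s0,t0=pickle.load(open("p0.pkl","rb"))
try: s=get_image("scene");t=get_image("top")
except Exception as e: print(e);raise SystemExit
for n in ("syrup","cup_stack","packet_tray"):
    for a,b in ((s0,s),(t0,t)):
        pass
    print(n,[q["point"] for q in boxes_of(s,n)[:1]],[q["point"] for q in boxes_of(t,n)[:1]])
cv2.imwrite("pics/end.png",np.hstack([s0["color"][::1,:,::-1],s["color"][:,:,::-1]])[:,::1][:400:,:][::2,::2] if 0 else cv2.resize(np.hstack([s0["color"],s["color"]])[:,:,::-1],(800,250)))
```

```text
the job is handed in; nothing more can be done
```

The steel hanger now hangs by its hook on the prong, between the collar and the upturned end. The menu board hangs by its hook over the bottom bar of the hanger's loop. I handed the job in at 28.8 s of the 72 s allowed, with the gripper open and well clear.

- **Method:** I gripped the hanger's hook from above, slid it over the upturned end along the prong and lowered it until it took load. I then gripped the board's top edge with the tool tilted 30°, passed its hook through the loop and lowered it until it took load.
- **Forces:** The highest wrist force I read was about 12 N, when the board's hook seated; the limit is 120 N.
- **Hanging and still:** The last pictures show both pieces hanging freely in a chain. About 1.3 s of repeated pictures showed no motion beyond camera noise. Before that the scene view changed slightly, which I took to be the arm's moving shadow. I judged upright by eye, without measuring it.
- **Bystanders not confirmed by numbers:** My check compared the first and last top pictures for the syrup, cups and tray. It gave large differences (46.6, 21.7 and 21.3 grey levels), probably from changed brightness and the arm over the bottle. A second check was refused because the job was already in. I planned no contact with any of them, and no reading away from the planned grips and seatings suggested a touch. The tray looked unmoved in the late pictures; the bottle and cups were partly or wholly out of the close-ups.

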